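# Set out the oxygen bomb for the next sample

### The arm

A 7-joint arm with a two-finger parallel gripper is mounted at the origin on the work surface. World frame = base frame: x ahead of the robot, y to its left, z up, the work surface at z = 0. Lengths are in mm, angles in rad, forces in N, time in s.
With the tool pointing down it reaches from about 400 to 850 mm from the base axis. Payload 10.4 kg.
Tool frame: the origin (TCP) lies between the finger pads; the fingertips stand bot.tcp_to_tips ahead of it and the grasp point (between the pads) lies 2 mm behind it (bot.tcp_to_tips is the distance from the TCP to the fingertips, in mm); z points along the fingers, y is the line along which they close (so a half turn about z gives the same grasp; the last joint's range is limited). The gripper opens to 87 mm and grips with 3 to 60 N. Pads are 19 mm wide; open, the fingers measure 117 mm over their backs; the gripper's body (75 mm by 190 mm) begins 51 mm behind the grasp point.
Start: joints at [-1.3, 0.332, -0.065, 1.46, 0.022, 1.35, -0.088], TCP at [180.981, 598.244, 239.576] pointing down, gripper open.
Joint ranges: [-2.6, 2.6], [-0.5, 2.12], [-1.47, 1.34], [0.16, 2.42], [-1.27, 4.41], [0.06, 2.06], [-2.6, 2.6]. Speed limits (rad/s): [2.22, 2.22, 2.79, 2.79, 3.14, 3.14, 3.14].

### API

Orientations are given as a 3x3 rotation matrix whose columns are the frame's x, y, z axes.
In Python, from station import bot, vision gives the robot as it stands. The module is installed in compiled form; this text tells all that it offers.
- The arm moves only by the tool send_rows, never from a script. Its argument "targets" is a list of rows, each an object with "gripper": the finger opening in cm, from 0 to 8.7; "delta_pos": the shift along the tool's x, y, z in cm, a list of three; "yaw": the turn about the tool's z in degrees. In form: [{"gripper": gripper, "delta_pos": [dx, dy, dz], "yaw": yaw}, ...]. A call has 1 to 12 rows; each row is the pose to reach, as a shift and turn from the pose commanded when the call began, along the tool's axes at that moment; what a row does not reach only later rows make up. A row lasts 1/12 s, in which the tool goes at most 41.7 mm and 7.16 degrees, less where a joint would pass 70% of its speed; a pose out of reach is approached as far as the arm can. A call with a gripper value outside its range is refused whole. The fingers move at their own pace and stop on an object; the grip force is fixed at half the most. Time passes only in rows, so rows that repeat a pose let the fingers close. It gives the time, the measured TCP pose, the force, the opening and the grip force at its end, in the units of the state.
- bot.state(): the state, without advancing time (a new reading comes with each control period).
- vision.camera(name): name is "side" or "top" or "wrist"; returns (picture, depth): 400x640x3 uint8, red, green, blue; 400x640 float32, mm along the optical axis (not along the pixel's ray), 0 where there is no reading.
- vision.camera_info(name): a dict with "intrinsics" (3x3 intrinsics, pixels), "rvec" (rotation vector, rad) and "tvec" (3), from world to camera coordinates, as OpenCV has them; the wrist camera has in their place "hand_eye" (4x4, takes a point from camera to tool coordinates, whose origin is the TCP and whose axes are the flange's). Camera axes: x right, y down, z forward; pixel columns grow to the right and rows downward; lengths in mm; the calibration is good to about 2 mm. The wrist camera is an equidistant fisheye: a pixel r from the principal point sees the ray r / f radians off the axis. A picture is of the moment at which its call begins: read the wrist's pose just before it. camera_info takes no time and is no camera call.
- bot.hand_in(): hands the job in; it is judged then, once.
Trained networks look in the newest picture that a camera, given by its name, has taken for a name from the list of things; names that differ only in an ending like _2 or _b are one class to them, and where a whole thing is asked for, a point or a joint stands for the part that bears it (a point fixed in the world has none). Each returns a list of dicts, best first, with "p" (0 to 1); they miss things now and then, are a little off and sometimes report something else, mostly with a low value. They report only what shows in the picture. A call takes as long as a camera call. They do not tell look-alikes from the thing itself.
- vision.cut_out(query, camera): "pixels" (400x640 bool, what is visible of it) and "box" ([left, top, width, height] in pixels, round what is visible of it).
- vision.mark_of(query, camera): "position" ([column, row] in pixels: a listed point, or the origin of a listed thing).
The state is a dict: "clock": time; "qpos": joint angles; "joint_velocities": joint speeds; "tau": joint torques, N m; "ee_pos": TCP position; "ee_rot": TCP orientation; "wrist_force": force on the tool from outside, world axes, zero at the start; "ft_torque": the same for the moment, N m; "gripper_width": finger opening in mm; "gripper_force": force on a finger pad.
Only numpy, scipy, OpenCV 4.12 (cv2) and the standard library are available. Lean on these libraries where they do the work, as an engineer would, in place of code of your own. Each camera call takes 0.05 s, during which the arm holds its last target. There are 200 camera calls.

### The job

Set out the parts of the oxygen bomb for the next sample: lift the head out of the cylinder and hang it in the hole of the head stand, seat the empty cylinder upright in the round bench holder, lay the screw ring flat on the bench midway between the stand and the holder with its lip up, and stand the crucible upright at the centre of the balance pan. Lower each part into place and let go of it there; do not drop any.

Things in the scene. Friction and masses are not known exactly. Their poses are not given: they have to be found in the camera images.
- head: Loose steel bomb head, 0.34 kg: stepped lid with valve stem. Origin on the axis in the flange's underside, z up. Flange 50 mm across to z 10; steps 36 across to z 16, 26 to z 22; neck to grip 18 across, z 22 to 56; cap 13 to z 68. Below: plug 37 across to z -10, tapered; two thin legs 9 mm off the axis to z -60. Starts hung in the cylinder's mouth, flange on its rim.
- cylinder: Loose plain steel bomb cylinder, open top, standing upright, about 0.8 kg. Origin: centre of its underside, z up. 88 mm high; 58 mm across up to 74 mm height (grip it there), then a neck 53 mm across; bore 42 mm; foot chamfered to 50 mm across. Carries the head at the start.
- ring: Loose steel screw ring with a knurled rim, 0.16 kg, lying flat on the bench, lip up. Origin: centre of its underside, z up. Outside 64 mm across, 26 mm high (the top 6 mm taper to 60 mm); hole 55 mm across, narrowed at the top by an inward lip.
- crucible: Small open metal crucible, loose, about 18 g, standing on the bench. Origin: centre of its underside, z up. 25 mm across at the rim, 20 mm at the foot, 17 mm high.
- stand: Fixed grey steel head stand: base plate, column, level top plate with a round hole. Origin on the bench below the hole's centre, z up; x points to the column, away from the robot. Top plate's upper face 120 mm up, 10 mm thick, x -42 to 74 mm, 84 mm wide; hole 42 mm across, through. Base 100 mm wide, x -45 to 85. The hung head's flange lies on the top plate, plug and legs in the hole.
- holder: Fixed bench holder: grey square plate 100 x 100 x 8 mm with an aluminium collar, 82 mm outside, 66 mm inside, rim 24 mm above the bench. Origin: centre of its underside. The seated cylinder stands on the plate inside the collar, underside 8 mm up. It and the stand are side by side, centres 230 to 251 mm apart, either one on the left, x axes parallel.
- balance: Top-pan balance, fixed, light grey, 190 x 170 mm, body 56 mm high, display towards the robot. Origin: on the bench directly below the centre of the pan, z up, x away from the display.
- pan (a point): Centre of the upper face of the balance's round steel pan, 110 mm across, 70 mm above the bench.
Not all that is in view belongs to the job. Leave any orange or red look-alike of the ring alone.

How it is judged (in metres and radians):
At the end, for the whole second after the job is handed in: Head hung upright in the stand (axis within 6 mm, flange on the plate within 3 mm); cylinder upright, down in the holder; ring flat, lip up, midway between the two (97 to 143 mm from each centre, x within 25 mm in either frame); crucible upright within 15 mm of the pan's centre; all at rest (horizontal distance between head and stand below 0.006 m and height (world z) of head between 0.117 and 0.123 m and angle between each of head, cylinder, ring's own z axis and vertical below 0.08 rad and linear speed of each of head, cylinder, ring, crucible below 0.02 m/s and horizontal distance between cylinder and holder below 0.008 m and height (world z) of cylinder below 0.012 m and horizontal distance between ring and stand between 0.097 and 0.143 m and horizontal distance between ring and holder between 0.097 and 0.143 m and x of ring in the frame of stand between -0.025 and 0.025 m and x of ring in the frame of holder between -0.025 and 0.025 m and height (world z) of ring below 0.005 m and horizontal distance between crucible and pan below 0.015 m and height (world z) of crucible between 0.067 and 0.074 m and angle between crucible's own z axis and vertical below 0.12 rad); the robot touches nothing.
It fails at once if the head is dropped (falls free faster than 0.7 m/s, some 25 mm) (linear speed of head above 0.7 m/s and contact force between the fingers and head below 0.05 N and contact force between head and cylinder below 0.05 N).
It fails at once if the cylinder is dropped (falls free faster than 0.7 m/s) (linear speed of cylinder above 0.7 m/s and contact force between each of the fingers, head and cylinder below 0.05 N).
It fails at once if the ring is dropped (falls free faster than 0.7 m/s) (linear speed of ring above 0.7 m/s and contact force between the fingers and ring below 0.05 N).
It fails at once if the crucible is dropped (falls free faster than 0.7 m/s) (linear speed of crucible above 0.7 m/s and contact force between the fingers and crucible below 0.05 N).
It also fails if it takes over 128 s, if anything falls off the work surface, if the arm or the gripper's body presses on something with over 40 N, if the wrist force passes 120 N, or if a joint passes its speed limit or range.

## Working session

There is one attempt and no reset: what is moved stays moved. The work goes in short steps, Python scripts to look and compute and a tool call to move; the robot and the scene stay as the last step left them, time stands still between calls to the robot, and variables do not carry over. Pictures are saved under pics/ and viewed, at most 14 in all, crops included, and the job is handed in when it is done.

Besides the shell and the picture viewer there is one more tool, called after "Emit:" as name([rows], argument=value, ...), one row to a line, values as JSON. send_rows: Moves the arm, as the interface text tells. Its arguments: {"type":"object","properties":{"targets":{"type":"array","items":{"type":"object","properties":{"gripper":{"type":"number"},"delta_pos":{"type":"array","items":{"type":"number"}},"yaw":{"type":"number"}}}}},"required":["targets"]}

```bash
mkdir -p pics
cat > h.py <<'E'
import numpy as np, cv2
from station import bot, vision
def info(c):
    i=vision.camera_info(c); K=np.array(i['intrinsics'],float)
    R=cv2.Rodrigues(np.array(i['rvec'],float))[0]; t=np.array(i['tvec'],float).ravel()
    return K,R,t
def cloud(c,d):
    K,R,t=info(c); v,u=np.mgrid[0:400,0:640]
    P=np.stack([(u-K[0,2])/K[0,0]*d,(v-K[1,2])/K[1,1]*d,d],-1)
    W=(P-t)@R; W[d<=0]=np.nan
    return W
def ray_at(c,uv,z):
    K,R,t=info(c); r=R.T@np.array([(uv[0]-K[0,2])/K[0,0],(uv[1]-K[1,2])/K[1,1],1.]); o=-R.T@t
    return o+r*(z-o[2])/r[2]
def proj(c,p):
    K,R,t=info(c); q=R@np.array(p,float)+t; q=K@q; return q[:2]/q[2]
def save(n,im): cv2.imwrite(f'pics/{n}.png',cv2.cvtColor(im,cv2.COLOR_RGB2BGR))
E
python3 - <<'E'
from h import *
np.set_printoptions(precision=1,suppress=True)
s=bot.state(); print(s['clock'],bot.tcp_to_tips,s['ee_pos'],s['ee_rot'])
for c in ['top','side']:
    im,d=vision.camera(c); save(c+'0',im); np.save(c+'0.npy',d); W=cloud(c,d)
    K,R,t=info(c); print(c,K[0,0],'cam at',-R.T@t)
    for q in ['head','cylinder','ring','crucible','stand','holder','balance','pan']:
        for m in vision.mark_of(q,c)[:3]: print(q,'mark',np.array(m['position']),round(m['p'],2))
        if q!='pan':
            for m in vision.cut_out(q,c)[:3]:
                w=W[m['pixels']]; print('   cut',m['box'],round(m['p'],2),np.nanmedian(w,0),np.nanpercentile(w[:,2],98))
print(bot.state()['clock'])
E
```

```text
0.0 17.0 [180.9 597.9 238.7] [[-1.   0.3 -0. ]
 [ 0.3  1.  -0. ]
 [-0.  -0.  -1. ]]
top 444.1745727709841 cam at [417.7   6.8 989.2]
head mark [171.  212.3] 0.94
   cut [156.2, 202.7, 28.5, 25.7] 0.65 [428.8 289.9 102.8] 156.35993345385992
cylinder mark [183.6 214.9] 0.69
cylinder mark [170.3 214.9] 0.58
   cut [173.1, 199.3, 22.4, 27.3] 0.59 [429.8 272.6  65.2] 90.480303421961
ring mark [318.5 193. ] 0.92
ring mark [279.2 258.7] 0.89
ring mark [272.2 163.7] 0.66
   cut [406.4, 258.6, 26.0, 30.7] 0.95 [ 317.2 -209.1   24.3] 28.166615611072945
   cut [264.4, 243.8, 27.7, 32.9] 0.95 [334.6  81.   24.9] 28.892482499420748
   cut [309.6, 234.8, 27.9, 27.0] 0.74 [359.9  -8.   24.4] 28.65231358566829
crucible mark [445.  231.1] 0.49
   cut [440.4, 226.7, 6.8, 11.5] 0.54 [ 401.9 -281.7    4.9] 17.310557924901534
   cut [155.0, 203.8, 30.0, 23.6] 0.28 [428.3 289.9 102.8] 156.33953137462447
   cut [205.1, 61.1, 58.6, 79.3] 0.69 [668.3 176.2 118.1] 122.48182635584128
holder mark [351.5 124.2] 0.93
   cut [327.5, 97.1, 45.6, 52.4] 0.77 [640.9 -65.4   8. ] 25.15886567563758
balance mark [442.6 1
[... 564 characters left out ...]
4.   -6.8  17.3] 27.37857555635124
   cut [270.3, 250.7, 31.8, 30.3] 0.82 [353.  -20.2  18. ] 27.429869116824708
   cut [298.9, 193.4, 26.0, 22.5] 0.82 [538.1  98.4  15.8] 27.472810396773134
crucible mark [402.1 332.9] 0.68
crucible mark [321.7 179.3] 0.18
   cut [399.6, 318.8, 10.6, 16.0] 0.47 [ 401.7 -280.9   10.7] 18.688999276010474
stand mark [323.4 178.6] 0.84
   cut [295.6, 123.1, 60.2, 69.9] 0.57 [675.  168.3  34.2] 121.13112869705188
holder mark [393.6 223.2] 0.67
   cut [363.3, 201.6, 60.9, 38.5] 0.76 [634.8 -75.7   9.1] 25.022956077080917
balance mark [466.9 270.8] 0.81
   cut [400.7, 222.4, 127.9, 100.1] 0.78 [ 565.7 -295.    47.7] 71.34824135862195
pan mark [477.4 248.3] 0.73
1.6
```

Run:
```python
import cv2
t=cv2.imread('pics/top0.png'); s=cv2.imread('pics/side0.png')
cv2.imwrite('pics/v1.png',cv2.resize(t[50:310,130:520],(800,533),interpolation=cv2.INTER_CUBIC))
cv2.imwrite('pics/v2.png',cv2.resize(s[100:400,180:600],(800,571),interpolation=cv2.INTER_CUBIC))
```

```text
(no output)
```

View pics/v1.png

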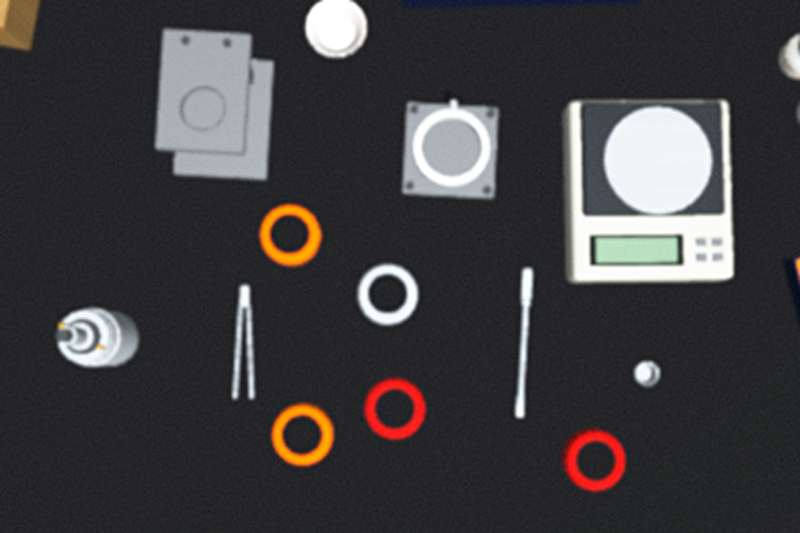

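View pics/v2.png

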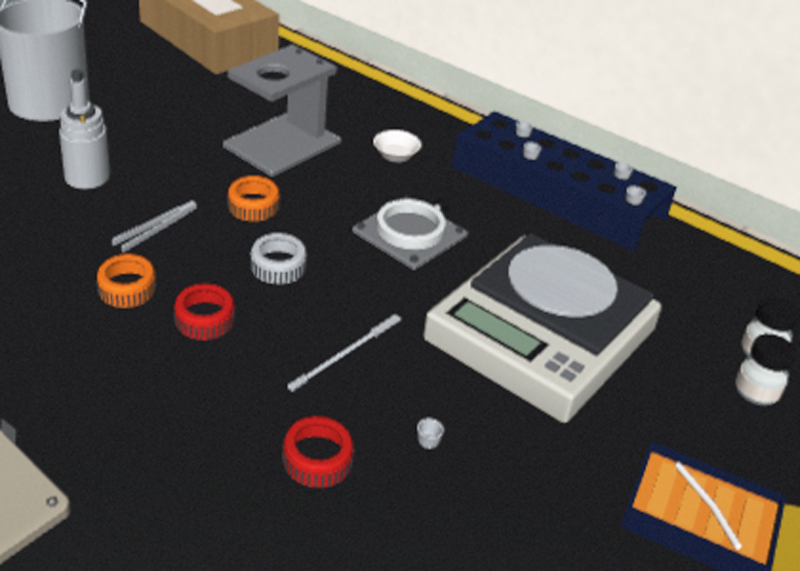

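Candidates for the ring, top picture: the steel one at (318,193); orange at (272,164) and (277,262); red at (322,250) and (420,274). The steel ring is the one to take. The crucible is the small cup at (445,231), not the cups in the blue rack. The head and cylinder are at (171,214). The white dish at (294,63) is not part of the job.

```bash
cat >> h.py <<'E'
from scipy.optimize import least_squares
def circ(P,r=None):
    P=np.asarray(P)[:,:2]; c=np.median(P,0)
    f=(lambda x: np.hypot(*(P-x[:2]).T)-(r if r else x[2]))
    x0=list(c)+([] if r else [np.median(np.hypot(*(P-c).T))])
    o=least_squares(f,x0,loss='soft_l1',f_scale=1.0); return o.x,np.sqrt(np.mean(o.fun**2)),len(P)
def near(W,c,rad,z0,z1):
    return (np.hypot(W[...,0]-c[0],W[...,1]-c[1])<rad)&(W[...,2]>z0)&(W[...,2]<z1)
def outline(c,im,uv,half,z,invert=False,lo=None):
    pass
E
cat > m.py <<'E'
from h import *
np.set_printoptions(precision=1,suppress=True)
ims={c:cv2.cvtColor(cv2.imread(f'pics/{c}0.png'),cv2.COLOR_BGR2RGB) for c in('top','side')}
for c in('top','side'):
    d=np.load(c+'0.npy'); W=cloud(c,d); print('==',c)
    bz=near(W,(450,-100),60,-30,30); print('bench z',np.nanmedian(W[...,2][bz]))
    for n,cen,rad,z0,z1 in [('stand top',(670,170),90,112,130),('holderrim',(650,-65),55,19,30),('holderplate',(650,-65),80,4,14),('ring',(480,0),45,19,32),('pan',(615,-283),70,66,76),('cruc',(400,-281),25,8,25),('cap',(428,289),60,140,165),('flange',(428,289),60,92,105),('cyl body',(428,289),60,20,70)]:
        m=near(W,cen,rad,z0,z1); P=W[m]
        if len(P)<5: print(n,'none'); continue
        mm=m.astype(np.uint8); cs,_=cv2.findContours(mm,cv2.RETR_EXTERNAL,cv2.CHAIN_APPROX_NONE); k=max(cs,key=cv2.contourArea)
        z=np.median(P[:,2]); Q=np.array([ray_at(c,p[0],z) for p in k])
        rect=cv2.minAreaRect(Q[:,:2].astype(np.float32))
        (x,r,nn)=circ(Q)
        print(n,'med',np.median(P,0),'circ',x,'res %.1f'%r,'rect',np.array(rect[0]),np.array(rect[1]),'%.1f'%rect[2], 'minmax',P.min(0)[:2],P.max(0)[:2])
    # stand hole: ellipse of pixels inside top plate seen at lower depth
    u=proj(c,(665,171,120)); print('hole guess px',u)
    m=near(W,(670,170),90,112,130); x0,y0=u.astype(int)
    sub=(~m)[y0-22:y0+22,x0-22:x0+22].astype(np.uint8)
    n,l,st,ce=cv2.connectedComponentsWithStats(sub)
    for i in range(1,n):
        if 60<st[i,4]<900:
            ct,_=cv2.findContours((l==i).astype(np.uint8),cv2.RETR_EXTERNAL,cv2.CHAIN_APPROX_NONE)
            Q=np.array([ray_at(c,p[0]+[x0-22,y0-22],120) for p in ct[0]]); print('hole',st[i],circ(Q))
E
python3 m.py
```

```text
== top
bench z -0.6820852923678189
stand top med [673.8 181.2 119.6] circ [666.8 181.7  58.6] res 9.1 rect [666.6 181.1] [ 85.5 117.9] 87.9 minmax [607.9 137.5] [727.6 225.8]
holderrim med [649.2 -65.7  22.9] circ [641.  -65.2  40.1] res 6.0 rect [644.8 -68.6] [81.2 92.2] 51.8 minmax [ 599.1 -105.7] [701.1 -26.3]
holderplate med [638.8 -64.8   7.4] circ [640.1 -65.1  49.9] res 8.2 rect [640.1 -65.3] [100.1 100. ] 87.6 minmax [ 588.6 -130.6] [695.2  -2.2]
ring med [479.5   1.2  24.9] circ [481.2   0.6  30.2] res 0.8 rect [480.9   0.7] [62.  61.3] 19.5 minmax [450.2 -31.2] [511.7  32.2]
pan med [ 619.9 -273.4   69.1] circ [ 620.  -273.6   53.9] res 0.8 rect [ 619.5 -273.3] [106.9 108.8] 45.6 minmax [ 566.  -328.3] [ 674.7 -218.9]
cruc med [ 400.1 -282.9   15.2] circ [ 400.4 -279.    11.3] res 0.6 rect [ 400.1 -279.1] [22.  22.1] 0.2 minmax [ 389.1 -290.5] [ 411.1 -267.4]
cap med [429.7 293.2 152.1] circ [429.6 293.2   8.4] res 0.8 rect [429.7 293.7] [15.  18.7] 0.9 minmax [422.2 286.9] [437.5 302.2]
flange med [428.9 287.9  98.2] circ [428.9 294.5  23. ] res 5.8 rect [428.9 294.1] [47.
[... 1302 characters left out ...]
26.9 289.6 146.9] circ [428.  292.5  15.3] res 5.3 rect [429.2 291.5] [39.9 15.8] 54.5 minmax [420.3 281.5] [436.2 298. ]
flange med [419.3 281.7  97.7] circ [424.1 286.5  23.5] res 6.1 rect [426.  288.4] [50.8 48.2] 47.4 minmax [403.  267.2] [452.9 314.7]
cyl body med [413.9 270.8  46.1] circ [417.9 273.7  38.8] res 8.1 rect [418.8 278.1] [99.2 58.4] 56.6 minmax [399.  261.3] [452.5 306.6]
hole guess px [329.3 137. ]
hole [  0   0  44  20 642] (array([722.4, 231.5,  57.1]), np.float64(16.780053626596295), 122)
hole [ 9 22 15  7 69] (array([645. , 173.7,  14.6]), np.float64(1.9386779765311786), 30)
hole [  0  26  44  18 469] (array([628.3, 135.4,  50.3]), np.float64(15.410166699856562), 117)
```

```bash
cat >> h.py <<'E'
def go(pos,closedir=None):
    s=bot.state(); R=np.array(s['ee_rot']); d=R.T@(np.array(pos,float)-s['ee_pos'])/10
    y=0.
    if closedir is not None: # world angle deg of closing line
        cur=np.degrees(np.arctan2(R[1,1],R[0,1])); y=-((closedir-cur+90)%180-90)
    print('t %.2f'%s['clock'],'tcp',np.round(s['ee_pos'],1),'close %.1f'%np.degrees(np.arctan2(R[1,1],R[0,1])),'w %.1f'%s['gripper_width'],'-> delta',np.round(d,2),'yaw %.1f'%y,'rows>=%.1f'%max(np.linalg.norm(d)/4.17,abs(y)/7.16))
E
python3 - <<'E'
from h import *
W=cloud('side',np.load('side0.npy'))
print(np.nanmin(W[100:160,180:220].reshape(-1,3),0),np.nanmax(W[100:160,180:220].reshape(-1,3),0),W[135,201],W[108,201],W[150,201])
print(bot.state()['ee_rot'])
go((429,294,260))
E
```

```text
[412.77750495 287.32265966  -5.41685   ] [747.83733766 774.85507389 155.84247235] [474.14602816 447.93705963  85.69004379] [545.61401156 549.98340774 104.56057706] [473.03498825 455.30759689  38.69614116]
[[-9.57137354e-01  2.89634398e-01 -8.82546109e-06]
 [ 2.89634398e-01  9.57137354e-01  2.72457213e-05]
 [ 1.63384766e-05  2.35217405e-05 -1.00000000e+00]]
t 1.60 tcp [181.  598.2 239.6] close 73.2 w 87.4 -> delta [-32.55 -21.94  -2.05] yaw 0.0 rows>=9.4
```

Emit:
send_rows([
  {"gripper": 8.7,"delta_pos": [0,0,-3]},
  {"gripper": 8.7,"delta_pos": [-32.5,-21.9,-3]},
  {"gripper": 8.7,"delta_pos": [-32.5,-21.9,-3]},
  {"gripper": 8.7,"delta_pos": [-32.5,-21.9,-3]},
  {"gripper": 8.7,"delta_pos": [-32.5,-21.9,-3]},
  {"gripper": 8.7,"delta_pos": [-32.5,-21.9,-3]},
  {"gripper": 8.7,"delta_pos": [-32.5,-21.9,-3]},
  {"gripper": 8.7,"delta_pos": [-32.5,-21.9,-3]},
  {"gripper": 8.7,"delta_pos": [-32.5,-21.9,-3]},
  {"gripper": 8.7,"delta_pos": [-32.5,-21.9,-3]},
  {"gripper": 8.7,"delta_pos": [-32.5,-21.9,-3]},
  {"gripper": 8.7,"delta_pos": [-32.5,-21.9,-3]},
])

```text
$.targets[0]: bad value
```

```bash
cat >> h.py <<'E'
def wshot(name):
    s=bot.state(); im,d=vision.camera('wrist'); save(name,im); np.savez(f'{name}.npz',d=d,p=s['ee_pos'],R=s['ee_rot'],im=im)
    return im,d,s
def wray(u,v):
    i=vision.camera_info('wrist'); K=np.array(i['intrinsics'],float)
    x=(u-K[0,2])/K[0,0]; y=(v-K[1,2])/K[1,1]; r=np.hypot(x,y)+1e-12
    return np.stack([np.sin(r)*x/r,np.sin(r)*y/r,np.cos(r)],-1)
def wat(s,uv,z):
    "world points at height z for pixels uv (N,2)"
    H=np.array(vision.camera_info('wrist')['hand_eye'],float); uv=np.atleast_2d(uv).astype(float)
    R=np.array(s['ee_rot']);p=np.array(s['ee_pos']); D=wray(uv[:,0],uv[:,1])@H[:3,:3].T@R.T; o=R@H[:3,3]+p
    return o+D*((z-o[2])/D[:,2])[:,None]
def wcloud(s,d):
    H=np.array(vision.camera_info('wrist')['hand_eye'],float); v,u=np.mgrid[0:400,0:640].astype(float)
    D=wray(u,v); P=D/D[...,2:]*d[...,None]
    W=(P@H[:3,:3].T+H[:3,3])@np.array(s['ee_rot']).T+np.array(s['ee_pos']); W[d<=0]=np.nan; return W
def wproj(s,P):
    i=vision.camera_info('wrist'); K=np.array(i['intrinsics'],float);H=np.array(i['hand_eye'],float)
    q=(np.array(s['ee_rot']).T@(np.array(P,float)-s['ee_pos'])-H[:3,3])@H[:3,:3]
    th=np.arctan2(np.hypot(q[0],q[1]),q[2]); a=np.arctan2(q[1],q[0]); return np.array([K[0,2]+K[0,0]*th*np.cos(a),K[1,2]+K[1,1]*th*np.sin(a)])
E
python3 - <<'E'
from h import *
im,d,s=wshot('w1'); np.set_printoptions(precision=1,suppress=True)
print(vision.camera_info('wrist')); print(s['ee_pos'],s['ee_rot'])
W=wcloud(s,d)
for z0,z1 in((140,165),(92,105),(105,140)):
    m=near(W,(429,294),60,z0,z1); print(z0,m.sum(), np.nanmedian(W[m],0) if m.sum() else '', W[m].min(0) if m.sum() else '',W[m].max(0) if m.sum() else '')
print(wproj(s,(429,294,156)),wproj(s,(429,294,98)))
E
```

```text
{'intrinsics': array([[309.7,   0. , 323.1],
       [  0. , 309.7, 198. ],
       [  0. ,   0. ,   1. ]]), 'hand_eye': array([[  -0. ,   -1. ,   -0.3,   73.1],
       [   1. ,   -0. ,   -0. ,    0.7],
       [   0. ,   -0.3,    1. , -145.2],
       [   0. ,    0. ,    0. ,    1. ]])}
[181.  598.2 239.6] [[-1.   0.3 -0. ]
 [ 0.3  1.   0. ]
 [ 0.   0.  -1. ]]
140 0   
92 0   
105 0   
[170.9 422.3] [182.9 394.8]
```

View pics/w1.png

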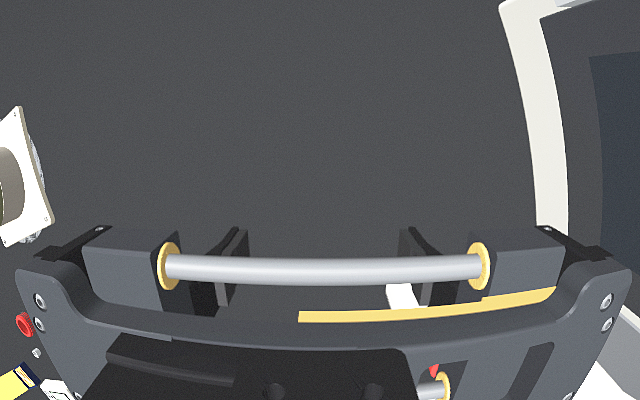

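The picture shows the fingers at the bottom and only bare bench, because the arm has not moved. Every row needs yaw, and the camera looks towards tool +x.

Emit:
send_rows([
  {"gripper": 8.7,"delta_pos": [-40.5,-21.9,-3],"yaw": 0},
  {"gripper": 8.7,"delta_pos": [-40.5,-21.9,-3],"yaw": 0},
  {"gripper": 8.7,"delta_pos": [-40.5,-21.9,-3],"yaw": 0},
  {"gripper": 8.7,"delta_pos": [-40.5,-21.9,-3],"yaw": 0},
  {"gripper": 8.7,"delta_pos": [-40.5,-21.9,-3],"yaw": 0},
  {"gripper": 8.7,"delta_pos": [-40.5,-21.9,-3],"yaw": 0},
  {"gripper": 8.7,"delta_pos": [-40.5,-21.9,-3],"yaw": 0},
  {"gripper": 8.7,"delta_pos": [-40.5,-21.9,-3],"yaw": 0},
  {"gripper": 8.7,"delta_pos": [-40.5,-21.9,-3],"yaw": 0},
  {"gripper": 8.7,"delta_pos": [-40.5,-21.9,-3],"yaw": 0},
  {"gripper": 8.7,"delta_pos": [-40.5,-21.9,-3],"yaw": 0},
  {"gripper": 8.7,"delta_pos": [-40.5,-21.9,-3],"yaw": 0},
])

```text
clock: 2.65
ee_pos: [510.7, 263.5, 270.3]
ee_rot: [[-0.954, 0.3, 0.003], [0.3, 0.954, -0.002], [-0.004, -0.001, -1.0]]
wrist_force: [0.9, -1.5, -0.3]
gripper_width: 87.0
gripper_force: 0.0
```

Emit:
send_rows([
  {"gripper": 8.7,"delta_pos": [0,0,0],"yaw": 0},
  {"gripper": 8.7,"delta_pos": [0,0,0],"yaw": 0},
  {"gripper": 8.7,"delta_pos": [0,0,0],"yaw": 0},
])

```text
clock: 2.9
ee_pos: [504.2, 272.8, 269.4]
ee_rot: [[-0.958, 0.287, -0.001], [0.287, 0.958, 0.0], [0.001, 0.0, -1.0]]
wrist_force: [-0.4, 0.7, -0.4]
gripper_width: 86.9
gripper_force: 0.0
```

Run:
```python
from h import *
im,d,s=wshot('w2'); np.set_printoptions(precision=1,suppress=True)
print(s['clock'],s['ee_pos'])
W=wcloud(s,d)
for z0,z1 in((140,165),(92,105),(105,140)):
    m=near(W,(429,294),60,z0,z1); print(z0,m.sum(), np.nanmedian(W[m],0) if m.sum() else '', W[m].min(0) if m.sum() else '',W[m].max(0) if m.sum() else '')
print(wproj(s,(429,294,156)),wproj(s,(429,294,98)))
for q in('head','cylinder'):
    for m in vision.mark_of(q,'wrist')[:2]: print(q,m['position'],m['p'],wat(s,m['position'],88 if q=='head' else 0))
```

```text
2.9 [504.2 272.8 269.4]
140 319 [429.6 296.3 155.2] [420.6 287.7 142.3] [438.  304.9 158.1]
92 1250 [429.4 296.4  98.6] [405.1 271.8  94.9] [453.9 320.7 105. ]
105 269 [431.  295.1 109.6] [412.5 275.6 105. ] [445.7 317.6 112.8]
[320.7 108.9] [321.1 110. ]
head [322.3, 111.3] 0.83 [[430.5 294.8  88. ]]
```

View pics/w2.png

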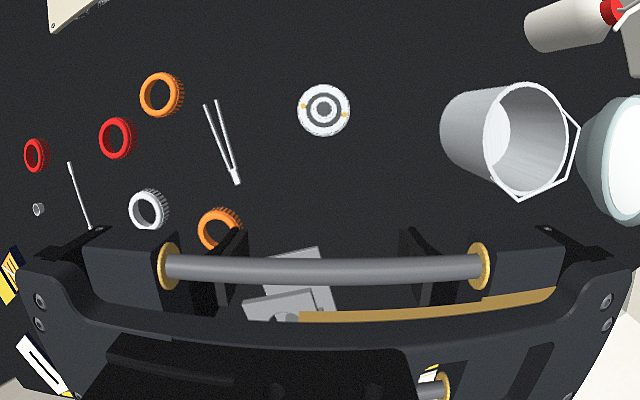

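The head shows at (323,109), with the bucket to its right at (520,135). I'll check the bucket's clearance before going down.

Run:
```python
from h import *
z=np.load('w2.npz'); s=dict(ee_pos=z['p'],ee_rot=z['R']); W=wcloud(s,z['d'])
m=(W[...,2]>60)&(np.hypot(W[...,0]-500,W[...,1]-470)<150)&(W[...,1]>335)
print(np.nanpercentile(W[m],[1,50,99],axis=0).round(0))
go((429.5,296,200)); go((429.5,296,131))
```

```text
[[453. 335.  63.]
 [499. 357. 346.]
 [566. 558. 366.]]
t 3.05 tcp [504.3 272.6 269.5] close 73.3 w 86.9 -> delta [7.84 0.09 6.96] yaw 0.0 rows>=2.5
t 3.05 tcp [504.3 272.6 269.5] close 73.3 w 86.9 -> delta [ 7.84  0.09 13.86] yaw 0.0 rows>=3.8
```

Run:
```python
from h import *
z=np.load('w2.npz'); s=dict(ee_pos=z['p'],ee_rot=z['R']); W=wcloud(s,z['d'])
w=W[70:205,435:585].reshape(-1,3); w=w[w[:,2]>30]
print(np.nanpercentile(w,[0,1,50,99,100],axis=0).round(0)); h=w[w[:,2]>100]; print(len(h),h.min(0),h.max(0))
```

```text
[[448. 438.  30.]
 [451. 441.  32.]
 [513. 523. 100.]
 [578. 682. 160.]
 [628. 700. 164.]]
4787 [447.77234237 438.22028548 100.02168528] [568.2554622  567.34323086 164.31052124]
```

Emit:
send_rows([
  {"gripper": 8.7,"delta_pos": [7.8,0.1,0],"yaw": 0},
  {"gripper": 8.7,"delta_pos": [7.8,0.1,0],"yaw": 0},
  {"gripper": 8.7,"delta_pos": [7.8,0.1,3],"yaw": 0},
  {"gripper": 8.7,"delta_pos": [7.8,0.1,6],"yaw": 0},
  {"gripper": 8.7,"delta_pos": [7.8,0.1,9],"yaw": 0},
  {"gripper": 6,"delta_pos": [7.8,0.1,12],"yaw": 0},
  {"gripper": 4,"delta_pos": [7.8,0.1,13.85],"yaw": 0},
  {"gripper": 4,"delta_pos": [7.8,0.1,13.85],"yaw": 0},
  {"gripper": 4,"delta_pos": [7.8,0.1,13.85],"yaw": 0},
  {"gripper": 3,"delta_pos": [7.8,0.1,13.85],"yaw": 0},
  {"gripper": 2.5,"delta_pos": [7.8,0.1,13.85],"yaw": 0},
])

```text
clock: 3.97
ee_pos: [431.6, 295.8, 132.9]
ee_rot: [[-0.957, 0.289, 0.002], [0.289, 0.957, 0.002], [-0.001, 0.003, -1.0]]
wrist_force: [-0.8, -0.9, 0.3]
gripper_width: 54.9
gripper_force: 0.0
```

Emit:
send_rows([
  {"gripper": 2,"delta_pos": [0,0,0],"yaw": 0},
  {"gripper": 1.5,"delta_pos": [0,0,0],"yaw": 0},
  {"gripper": 1,"delta_pos": [0,0,0],"yaw": 0},
  {"gripper": 1,"delta_pos": [0,0,0],"yaw": 0},
  {"gripper": 1,"delta_pos": [0,0,0],"yaw": 0},
  {"gripper": 1,"delta_pos": [0,0,0],"yaw": 0},
])

```text
clock: 4.47
ee_pos: [430.9, 295.1, 131.2]
ee_rot: [[-0.957, 0.29, 0.0], [0.29, 0.957, 0.0], [-0.0, 0.001, -1.0]]
wrist_force: [0.2, 0.8, -0.9]
gripper_width: 16.9
gripper_force: 30.0
```

Emit:
send_rows([
  {"gripper": 1,"delta_pos": [0,0,-1],"yaw": 0},
  {"gripper": 1,"delta_pos": [0,0,-2],"yaw": 0},
  {"gripper": 1,"delta_pos": [0,0,-3.5],"yaw": 0},
  {"gripper": 1,"delta_pos": [0,0,-5],"yaw": 0},
  {"gripper": 1,"delta_pos": [0,0,-7],"yaw": 0},
  {"gripper": 1,"delta_pos": [0,0,-9],"yaw": 0},
  {"gripper": 1,"delta_pos": [0,0,-11],"yaw": 0},
  {"gripper": 1,"delta_pos": [0,0,-13],"yaw": 0},
  {"gripper": 1,"delta_pos": [0,0,-14],"yaw": 0},
  {"gripper": 1,"delta_pos": [0,0,-14],"yaw": 0},
])

```text
clock: 5.3
ee_pos: [431.6, 295.4, 273.9]
ee_rot: [[-0.957, 0.29, 0.003], [0.29, 0.957, 0.003], [-0.002, 0.004, -1.0]]
wrist_force: [0.2, 0.1, -3.7]
gripper_width: 17.2
gripper_force: 30.0
```

Run:
```python
from h import *
s=bot.state(); print(s['gripper_width'],s['gripper_force'],s['wrist_force'],s['qpos'])
go((726,160,270))
```

```text
17.249071175609455 29.99997299630195 [ 0.20795101  0.08886014 -3.65439574] [-0.85453367  0.08137256  0.17813507  1.68979819 -0.01506591  1.36748519
  0.60282567]
t 5.30 tcp [431.6 295.4 273.9] close 73.2 w 17.2 -> delta [-32.1   -4.43   0.44] yaw 0.0 rows>=7.8
```

Emit:
send_rows([
  {"gripper": 1,"delta_pos": [-1.5,-0.2,0],"yaw": 0},
  {"gripper": 1,"delta_pos": [-4.5,-0.6,0],"yaw": 0},
  {"gripper": 1,"delta_pos": [-8,-1.1,0],"yaw": 0},
  {"gripper": 1,"delta_pos": [-11.5,-1.6,0],"yaw": 0},
  {"gripper": 1,"delta_pos": [-15,-2.1,0],"yaw": 0},
  {"gripper": 1,"delta_pos": [-18.5,-2.6,0],"yaw": 0},
  {"gripper": 1,"delta_pos": [-22,-3,0],"yaw": 0},
  {"gripper": 1,"delta_pos": [-25.5,-3.5,0],"yaw": 0},
  {"gripper": 1,"delta_pos": [-28.5,-3.9,0],"yaw": 0},
  {"gripper": 1,"delta_pos": [-31,-4.3,0],"yaw": 0},
  {"gripper": 1,"delta_pos": [-32,-4.4,0],"yaw": 0},
  {"gripper": 1,"delta_pos": [-32,-4.4,0],"yaw": 0},
])

```text
clock: 6.3
ee_pos: [725.7, 157.2, 267.8]
ee_rot: [[-0.956, 0.293, -0.003], [0.293, 0.956, -0.003], [0.002, -0.004, -1.0]]
wrist_force: [-0.2, -0.2, -3.8]
gripper_width: 17.5
gripper_force: 30.0
```

Emit:
send_rows([
  {"gripper": 1,"delta_pos": [0,0,0],"yaw": 0},
  {"gripper": 1,"delta_pos": [0,0,0],"yaw": 0},
  {"gripper": 1,"delta_pos": [0,0,0],"yaw": 0},
])

```text
clock: 6.55
ee_pos: [723.6, 161.1, 270.9]
ee_rot: [[-0.958, 0.288, -0.001], [0.288, 0.958, 0.001], [0.001, 0.0, -1.0]]
wrist_force: [-0.3, 0.7, -3.7]
gripper_width: 17.2
gripper_force: 30.0
```

```bash
cat >> h.py <<'E'
def whole(s,d,cen,z,rad=60):
    W=wcloud(s,d); m=near(W,cen,rad,z-8,z+8).astype(np.uint8)
    cs,hi=cv2.findContours(m,cv2.RETR_CCOMP,cv2.CHAIN_APPROX_NONE)
    for k,hh in zip(cs,hi[0]):
        if len(k)>25: print('hole' if hh[3]>=0 else 'outer',len(k),k.mean((0,1)).round(0),[np.round(x,1) for x in circ(wat(s,k[:,0],z))])
E
python3 - <<'E'
from h import *
im,d,s=wshot('w3'); print(s['ee_pos'],s['gripper_width'])
whole(s,d,(650,181),120); print(wproj(s,(650,181.5,120)))
W=wcloud(s,d); m=near(W,(650,181),80,112,128); print(np.nanmedian(W[m],0))
E
```

```text
[723.61128658 161.14423658 270.89195418] 17.213136293792477
outer 346 [322. 116.] [array([658.6, 181.7,  50.9]), np.float64(5.6), np.int64(346)]
hole 131 [322. 113.] [array([651.5, 182.5,  20.8]), np.float64(0.4), np.int64(131)]
[320.49648272 111.47652635]
[673.30276949 181.67827783 119.96304237]
```

View pics/w3.png

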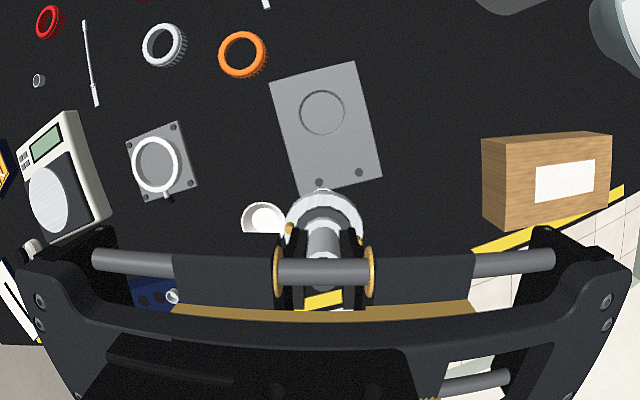

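The stand's hole is at (322,113), and the held head with its flange is at (324,208). Next I'll measure the head's offset in the grip from the flange's outline.

Run:
```python
from h import *
z=np.load('w3.npz'); s=dict(ee_pos=z['p'],ee_rot=z['R']); d=z['d']; W=wcloud(s,d); p=z['p'];R=z['R']
m=(W[...,2]>175)&(np.hypot(W[...,0]-p[0],W[...,1]-p[1])<45); m[232:]=0
m=m.astype(np.uint8); cs,_=cv2.findContours(m,cv2.RETR_EXTERNAL,cv2.CHAIN_APPROX_NONE); k=max(cs,key=len)[:,0]
k=k[(k[:,1]<228)]
for zz in (p[2]-131.2+88,):
    Q=wat(s,k,zz); L=(Q-p)@R
    o=circ(L,25); print(zz,o, L[:,:2].max(0),L[:,:2].min(0))
    r=np.hypot(L[:,0]-o[0][0],L[:,1]-o[0][1]); g=abs(r-25)<1.5; print(circ(L[g],25),g.sum(),len(g), k[g].min(0),k[g].max(0))
# flange top face points
t=near(W,p[:2],40,p[2]-131.2+92,p[2]-131.2+105); L=(W[t]-p)@R; print(t.sum(),np.median(L,0) if t.any() else '',L.max(0) if t.any() else '')
```

```text
227.69195417914784 (array([1.02468227, 0.70541322]), np.float64(0.31175226714800935), 116) [26.42742774 26.0328583 ] [  1.56317062 -24.24601029]
(array([1.02468227, 0.70541322]), np.float64(0.31175226714800935), 116) 116 116 [285 190] [362 227]
2042 [16.28680938  0.59230581 32.96897948] [27.15221694 25.65165606 39.21655891]
```

Run:
```python
from h import *
go((652.2,181.5,245));go((652.2,181.5,163.5))
```

```text
t 6.60 tcp [723.7 161.1 271.2] close 73.2 w 17.2 -> delta [ 7.43 -0.11  2.62] yaw 0.0 rows>=1.9
t 6.60 tcp [723.7 161.1 271.2] close 73.2 w 17.2 -> delta [ 7.43 -0.12 10.77] yaw 0.0 rows>=3.1
```

Emit:
send_rows([
  {"gripper": 1,"delta_pos": [1,0,0],"yaw": 0},
  {"gripper": 1,"delta_pos": [3,-0.1,0.5],"yaw": 0},
  {"gripper": 1,"delta_pos": [5.5,-0.1,1.5],"yaw": 0},
  {"gripper": 1,"delta_pos": [7,-0.1,2.3],"yaw": 0},
  {"gripper": 1,"delta_pos": [7.4,-0.1,2.6],"yaw": 0},
  {"gripper": 1,"delta_pos": [7.4,-0.1,2.6],"yaw": 0},
  {"gripper": 1,"delta_pos": [7.4,-0.1,2.6],"yaw": 0},
  {"gripper": 1,"delta_pos": [7.4,-0.1,2.6],"yaw": 0},
  {"gripper": 1,"delta_pos": [7.4,-0.1,2.6],"yaw": 0},
])

```text
clock: 7.35
ee_pos: [654.1, 180.0, 245.5]
ee_rot: [[-0.957, 0.29, 0.001], [0.29, 0.957, -0.0], [-0.001, 0.0, -1.0]]
wrist_force: [0.3, 0.4, -3.2]
gripper_width: 17.2
gripper_force: 30.0
```

Run:
```python
from h import *
go((652.2,181.5,163.5)); bot_s=bot.state(); print(bot_s['joint_velocities'])
vision.camera('top'); go((652.2,181.5,163.5))
```

```text
t 7.35 tcp [654.1 180.  245.5] close 73.1 w 17.2 -> delta [0.24 0.09 8.2 ] yaw 0.0 rows>=2.0
[ 0.001281    0.00257647 -0.00058998  0.00635434 -0.00235738  0.00045338
 -0.00117897]
t 7.40 tcp [654.  180.  245.3] close 73.1 w 17.1 -> delta [0.22 0.09 8.18] yaw 0.0 rows>=2.0
```

Emit:
send_rows([
  {"gripper": 1,"delta_pos": [0.23,0.09,0],"yaw": 0},
  {"gripper": 1,"delta_pos": [0.23,0.09,0],"yaw": 0},
  {"gripper": 1,"delta_pos": [0.23,0.09,1],"yaw": 0},
  {"gripper": 1,"delta_pos": [0.23,0.09,2],"yaw": 0},
  {"gripper": 1,"delta_pos": [0.23,0.09,3],"yaw": 0},
  {"gripper": 1,"delta_pos": [0.23,0.09,4],"yaw": 0},
  {"gripper": 1,"delta_pos": [0.23,0.09,5],"yaw": 0},
  {"gripper": 1,"delta_pos": [0.23,0.09,6],"yaw": 0},
  {"gripper": 1,"delta_pos": [0.23,0.09,6.6],"yaw": 0},
  {"gripper": 1,"delta_pos": [0.23,0.09,6.6],"yaw": 0},
  {"gripper": 1,"delta_pos": [0.23,0.09,6.6],"yaw": 0},
])

```text
clock: 8.32
ee_pos: [651.3, 182.1, 178.8]
ee_rot: [[-0.957, 0.29, -0.0], [0.29, 0.957, -0.0], [0.0, -0.0, -1.0]]
wrist_force: [-0.4, 0.2, -3.6]
gripper_width: 17.3
gripper_force: 30.0
```

Emit:
send_rows([
  {"gripper": 1,"delta_pos": [-0.08,-0.03,0.3],"yaw": 0},
  {"gripper": 1,"delta_pos": [-0.08,-0.03,0.6],"yaw": 0},
  {"gripper": 1,"delta_pos": [-0.08,-0.03,0.9],"yaw": 0},
  {"gripper": 1,"delta_pos": [-0.08,-0.03,1.2],"yaw": 0},
  {"gripper": 1,"delta_pos": [-0.08,-0.03,1.4],"yaw": 0},
  {"gripper": 1,"delta_pos": [-0.08,-0.03,1.5],"yaw": 0},
  {"gripper": 1,"delta_pos": [-0.08,-0.03,1.5],"yaw": 0},
  {"gripper": 1,"delta_pos": [-0.08,-0.03,1.5],"yaw": 0},
])

```text
clock: 8.98
ee_pos: [652.0, 181.6, 164.1]
ee_rot: [[-0.957, 0.29, 0.0], [0.29, 0.957, 0.0], [-0.0, 0.0, -1.0]]
wrist_force: [-0.0, -1.0, -4.2]
gripper_width: 17.3
gripper_force: 30.0
```

Emit:
send_rows([
  {"gripper": 1,"delta_pos": [0,0,0.08],"yaw": 0},
  {"gripper": 1,"delta_pos": [0,0,0.15],"yaw": 0},
  {"gripper": 1,"delta_pos": [0,0,0.15],"yaw": 0},
  {"gripper": 1,"delta_pos": [0,0,0.15],"yaw": 0},
])

```text
clock: 9.32
ee_pos: [652.2, 181.7, 163.2]
ee_rot: [[-0.957, 0.29, 0.001], [0.29, 0.957, 0.0], [-0.001, 0.001, -1.0]]
wrist_force: [-1.4, -0.3, 3.2]
gripper_width: 17.2
gripper_force: 30.0
```

Contact: the stand now carries the head, about 7 N up. I'll let go and rise.

Emit:
send_rows([
  {"gripper": 2.2,"delta_pos": [0,0,0],"yaw": 0},
  {"gripper": 3,"delta_pos": [0,0,0],"yaw": 0},
  {"gripper": 4,"delta_pos": [0,0,0],"yaw": 0},
  {"gripper": 5,"delta_pos": [0,0,0],"yaw": 0},
  {"gripper": 6,"delta_pos": [0,0,-1],"yaw": 0},
  {"gripper": 7,"delta_pos": [0,0,-3],"yaw": 0},
  {"gripper": 8.7,"delta_pos": [0,0,-6],"yaw": 0},
  {"gripper": 8.7,"delta_pos": [0,0,-10],"yaw": 0},
  {"gripper": 8.7,"delta_pos": [0,0,-11],"yaw": 0},
  {"gripper": 8.7,"delta_pos": [0,0,-11],"yaw": 0},
])

```text
clock: 10.15
ee_pos: [653.7, 181.8, 278.1]
ee_rot: [[-0.957, 0.29, 0.007], [0.29, 0.957, 0.003], [-0.006, 0.005, -1.0]]
wrist_force: [-0.6, -0.1, 0.0]
gripper_width: 74.4
gripper_force: 0.0
```

Run:
```python
from h import *
im,d=vision.camera('side'); save('s4',im); cv2.imwrite('pics/s4c.png',cv2.resize(cv2.cvtColor(im[90:220,190:420],cv2.COLOR_RGB2BGR),(800,452)))
W=cloud('side',d); m=near(W,(651,182),40,125,200); print(W[m].max(0),W[m].min(0)); m=near(W,(651,180),20,172,200);print(np.median(W[m],0) if m.any() else '')
go((429.5+88,295,270))
```

```text
[674.29647783 202.55889048 188.64618197] [623.58049553 152.78911036 125.46691945]
[647.05702659 176.46227829 178.85782955]
t 10.20 tcp [652.9 181.7 275.3] close 73.2 w 78.0 -> delta [16.24  6.92  0.5 ] yaw 0.0 rows>=4.2
```

View pics/s4c.png

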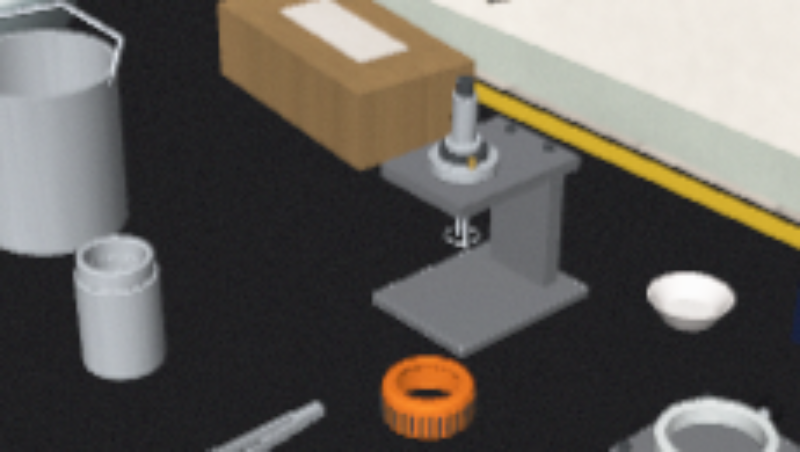

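The head hangs upright in the stand at crop (463,140), and the cylinder stands empty at (120,300). Next is the cylinder.

Run:
```python
from h import *
go((430.3,295.5,170)); go((430.3,295.5,58))
```

```text
t 10.20 tcp [652.9 181.7 275.3] close 73.2 w 78.0 -> delta [24.64  4.42 10.46] yaw 0.0 rows>=6.5
t 10.20 tcp [652.9 181.7 275.3] close 73.2 w 78.0 -> delta [24.68  4.39 21.66] yaw 0.0 rows>=7.9
```

Emit:
send_rows([
  {"gripper": 8.7,"delta_pos": [4,0.7,0],"yaw": 0},
  {"gripper": 8.7,"delta_pos": [8,1.4,0],"yaw": 0},
  {"gripper": 8.7,"delta_pos": [12,2.1,0],"yaw": 0},
  {"gripper": 8.7,"delta_pos": [16,2.9,1],"yaw": 0},
  {"gripper": 8.7,"delta_pos": [20,3.6,3],"yaw": 0},
  {"gripper": 8.7,"delta_pos": [23,4.1,6],"yaw": 0},
  {"gripper": 8.7,"delta_pos": [24.6,4.4,9],"yaw": 0},
  {"gripper": 8.7,"delta_pos": [24.6,4.4,10.5],"yaw": 0},
  {"gripper": 8.7,"delta_pos": [24.6,4.4,10.5],"yaw": 0},
  {"gripper": 8.7,"delta_pos": [24.6,4.4,10.5],"yaw": 0},
  {"gripper": 8.7,"delta_pos": [24.6,4.4,10.5],"yaw": 0},
])

```text
clock: 11.12
ee_pos: [430.4, 294.7, 168.6]
ee_rot: [[-0.957, 0.291, 0.001], [0.291, 0.957, 0.001], [-0.001, 0.001, -1.0]]
wrist_force: [0.5, 0.1, 0.1]
gripper_width: 86.6
gripper_force: 0.0
```

Run:
```python
from h import *
go((430.3,295.5,58))
```

```text
t 11.12 tcp [430.4 294.7 168.6] close 73.1 w 86.6 -> delta [ 0.04  0.06 11.06] yaw 0.0 rows>=2.7
```

Emit:
send_rows([
  {"gripper": 8.7,"delta_pos": [0.04,0.06,3],"yaw": 0},
  {"gripper": 8.7,"delta_pos": [0.04,0.06,6],"yaw": 0},
  {"gripper": 8.7,"delta_pos": [0.04,0.06,8.5],"yaw": 0},
  {"gripper": 8.7,"delta_pos": [0.04,0.06,10.5],"yaw": 0},
  {"gripper": 8.7,"delta_pos": [0.04,0.06,11],"yaw": 0},
  {"gripper": 8.7,"delta_pos": [0.04,0.06,11],"yaw": 0},
  {"gripper": 8,"delta_pos": [0.04,0.06,11],"yaw": 0},
  {"gripper": 7,"delta_pos": [0.04,0.06,11],"yaw": 0},
  {"gripper": 6,"delta_pos": [0.04,0.06,11],"yaw": 0},
  {"gripper": 5,"delta_pos": [0.04,0.06,11],"yaw": 0},
  {"gripper": 5,"delta_pos": [0.04,0.06,11],"yaw": 0},
  {"gripper": 5,"delta_pos": [0.04,0.06,11],"yaw": 0},
])

```text
clock: 12.12
ee_pos: [429.3, 295.7, 58.1]
ee_rot: [[-0.957, 0.29, 0.0], [0.29, 0.957, 0.0], [-0.0, 0.001, -1.0]]
wrist_force: [-0.1, -0.7, 5.5]
gripper_width: 57.1
gripper_force: 30.0
```

Emit:
send_rows([
  {"gripper": 5,"delta_pos": [0,0,0],"yaw": 0},
  {"gripper": 5,"delta_pos": [0,0,0],"yaw": 0},
  {"gripper": 5,"delta_pos": [0,0,0],"yaw": 0},
])

```text
clock: 12.37
ee_pos: [429.3, 295.7, 58.1]
ee_rot: [[-0.957, 0.29, 0.0], [0.29, 0.957, 0.0], [-0.0, 0.0, -1.0]]
wrist_force: [-1.9, -1.8, 6.7]
gripper_width: 57.1
gripper_force: 30.0
```

Emit:
send_rows([
  {"gripper": 5,"delta_pos": [0,0,-0.5],"yaw": 0},
  {"gripper": 5,"delta_pos": [0,0,-1.5],"yaw": 0},
  {"gripper": 5,"delta_pos": [0,0,-3],"yaw": 0},
  {"gripper": 5,"delta_pos": [0,0,-5],"yaw": 0},
  {"gripper": 5,"delta_pos": [0,0,-7],"yaw": 0},
  {"gripper": 5,"delta_pos": [0,0,-9],"yaw": 0},
  {"gripper": 5,"delta_pos": [0,0,-10],"yaw": 0},
  {"gripper": 5,"delta_pos": [0,0,-10],"yaw": 0},
  {"gripper": 5,"delta_pos": [0,0,-10],"yaw": 0},
])

```text
clock: 13.12
ee_pos: [428.8, 295.5, 157.1]
ee_rot: [[-0.957, 0.29, -0.0], [0.29, 0.957, -0.0], [0.0, -0.0, -1.0]]
wrist_force: [-0.2, -1.1, -9.4]
gripper_width: 56.8
gripper_force: 30.0
```

Run:
```python
from h import *
print(bot.state()['wrist_force'],bot.state()['gripper_width']);go((640+80,-65-26,160))
```

```text
[-0.22557904 -1.12183125 -9.37004184] 56.79283564550903
t 13.12 tcp [428.8 295.5 157.1] close 73.2 w 56.8 -> delta [-39.06 -28.56  -0.29] yaw 0.0 rows>=11.6
```

Emit:
send_rows([
  {"gripper": 5,"delta_pos": [-0.8,-0.6,0],"yaw": 0},
  {"gripper": 5,"delta_pos": [-2.4,-1.8,0],"yaw": 0},
  {"gripper": 5,"delta_pos": [-4.8,-3.5,0],"yaw": 0},
  {"gripper": 5,"delta_pos": [-7.6,-5.5,0],"yaw": 0},
  {"gripper": 5,"delta_pos": [-10.4,-7.6,0],"yaw": 0},
  {"gripper": 5,"delta_pos": [-13.2,-9.7,0],"yaw": 0},
  {"gripper": 5,"delta_pos": [-16,-11.7,0],"yaw": 0},
  {"gripper": 5,"delta_pos": [-18.8,-13.8,0],"yaw": 0},
  {"gripper": 5,"delta_pos": [-21.6,-15.8,0],"yaw": 0},
  {"gripper": 5,"delta_pos": [-24.4,-17.9,0],"yaw": 0},
  {"gripper": 5,"delta_pos": [-27.2,-19.9,0],"yaw": 0},
  {"gripper": 5,"delta_pos": [-30,-22,0],"yaw": 0},
])

```text
clock: 14.12
ee_pos: [652.5, -3.8, 155.4]
ee_rot: [[-0.957, 0.289, -0.003], [0.289, 0.957, -0.001], [0.003, -0.001, -1.0]]
wrist_force: [1.1, 0.4, -8.2]
gripper_width: 57.0
gripper_force: 30.0
```

Emit:
send_rows([
  {"gripper": 5,"delta_pos": [-2.8,-2,0],"yaw": 0},
  {"gripper": 5,"delta_pos": [-5.6,-4,0],"yaw": 0},
  {"gripper": 5,"delta_pos": [-7.6,-5.5,0],"yaw": 0},
  {"gripper": 5,"delta_pos": [-8.8,-6.4,0],"yaw": 0},
  {"gripper": 5,"delta_pos": [-9.1,-6.6,0],"yaw": 0},
  {"gripper": 5,"delta_pos": [-9.1,-6.6,0],"yaw": 0},
  {"gripper": 5,"delta_pos": [-9.1,-6.6,0],"yaw": 0},
  {"gripper": 5,"delta_pos": [-9.1,-6.6,0],"yaw": 0},
])

```text
clock: 14.78
ee_pos: [719.9, -89.8, 156.7]
ee_rot: [[-0.958, 0.288, -0.001], [0.288, 0.958, 0.001], [0.002, 0.001, -1.0]]
wrist_force: [-0.4, 0.7, -8.9]
gripper_width: 57.1
gripper_force: 30.0
```

Run:
```python
from h import *
im,d,s=wshot('w5'); print(s['ee_pos'],s['gripper_width'])
whole(s,d,(640,-65),24,52); print(wproj(s,(640,-65,24)))
# held cylinder: front outline
W=wcloud(s,d); p=np.array(s['ee_pos']);R=np.array(s['ee_rot'])
L=(W-p)@R
m=(np.hypot(L[...,0],L[...,1])<45)&(L[...,2]>-40)&(L[...,2]<60); m[250:]=0
print(m.sum(),np.nanpercentile(L[m],[1,50,99],axis=0).round(1))
t=m&(L[...,2]<-22)&(L[...,2]>-36); print('mouth',t.sum(),np.median(L[t],0) if t.any() else '')
```

```text
[719.93635016 -89.77413189 156.66212627] 57.051401232382815
outer 303 [324. 111.] [array([640.9, -65.4,  40.3]), np.float64(3.0), np.int64(303)]
hole 212 [323. 104.] [array([640.6, -65.5,  32.3]), np.float64(0.4), np.int64(212)]
[323.02417043 103.21915672]
6310 [[-15.5 -35.7 -30.3]
 [ 23.8   0.6  -8.1]
 [ 29.1  37.   49.6]]
mouth 1372 [ 23.21861704   0.629988   -28.85419904]
```

View pics/w5.png

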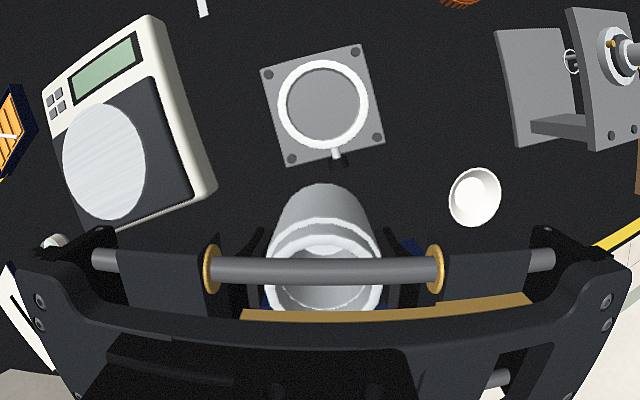

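The holder's collar is at (323,104). The held cylinder sits centred in the grip, and the dish at (475,197) is clear.

Emit:
send_rows([
  {"gripper": 5,"delta_pos": [1,0,0],"yaw": 0},
  {"gripper": 5,"delta_pos": [3,0,0],"yaw": 0},
  {"gripper": 5,"delta_pos": [5.5,0,0],"yaw": 0},
  {"gripper": 5,"delta_pos": [7.3,0,0],"yaw": 0},
  {"gripper": 5,"delta_pos": [8.3,0,1],"yaw": 0},
  {"gripper": 5,"delta_pos": [8.3,0,2],"yaw": 0},
  {"gripper": 5,"delta_pos": [8.3,0,3],"yaw": 0},
  {"gripper": 5,"delta_pos": [8.3,0,4],"yaw": 0},
  {"gripper": 5,"delta_pos": [8.3,0,5],"yaw": 0},
  {"gripper": 5,"delta_pos": [8.3,0,5],"yaw": 0},
  {"gripper": 5,"delta_pos": [8.3,0,5],"yaw": 0},
  {"gripper": 5,"delta_pos": [8.3,0,5],"yaw": 0},
])

```text
clock: 15.83
ee_pos: [641.5, -67.6, 107.7]
ee_rot: [[-0.957, 0.29, 0.0], [0.29, 0.957, -0.0], [-0.0, -0.0, -1.0]]
wrist_force: [-0.1, -0.0, -8.6]
gripper_width: 57.2
gripper_force: 30.0
```

Run:
```python
from h import *
go((640.4,-66,66)); print(bot.state()['wrist_force'])
```

```text
t 15.83 tcp [641.5 -67.6 107.7] close 73.2 w 57.2 -> delta [0.15 0.12 4.17] yaw 0.0 rows>=1.0
[-0.09871436 -0.01700736 -8.58930644]
```

Emit:
send_rows([
  {"gripper": 5,"delta_pos": [0.15,0.12,0],"yaw": 0},
  {"gripper": 5,"delta_pos": [0.15,0.12,0.7],"yaw": 0},
  {"gripper": 5,"delta_pos": [0.15,0.12,1.4],"yaw": 0},
  {"gripper": 5,"delta_pos": [0.15,0.12,2.1],"yaw": 0},
  {"gripper": 5,"delta_pos": [0.15,0.12,2.8],"yaw": 0},
  {"gripper": 5,"delta_pos": [0.15,0.12,3.4],"yaw": 0},
  {"gripper": 5,"delta_pos": [0.15,0.12,3.8],"yaw": 0},
  {"gripper": 5,"delta_pos": [0.15,0.12,3.9],"yaw": 0},
  {"gripper": 5,"delta_pos": [0.15,0.12,3.9],"yaw": 0},
  {"gripper": 5,"delta_pos": [0.15,0.12,3.9],"yaw": 0},
])

```text
clock: 16.67
ee_pos: [640.2, -65.8, 68.8]
ee_rot: [[-0.957, 0.29, 0.0], [0.29, 0.957, 0.0], [-0.0, 0.0, -1.0]]
wrist_force: [0.3, 0.2, -8.8]
gripper_width: 57.1
gripper_force: 30.0
```

Emit:
send_rows([
  {"gripper": 5,"delta_pos": [0,0,0.1],"yaw": 0},
  {"gripper": 5,"delta_pos": [0,0,0.2],"yaw": 0},
  {"gripper": 5,"delta_pos": [0,0,0.28],"yaw": 0},
  {"gripper": 5,"delta_pos": [0,0,0.28],"yaw": 0},
  {"gripper": 5,"delta_pos": [0,0,0.28],"yaw": 0},
])

```text
clock: 17.08
ee_pos: [640.2, -65.7, 66.2]
ee_rot: [[-0.957, 0.29, 0.001], [0.29, 0.957, 0.0], [-0.0, 0.0, -1.0]]
wrist_force: [-2.0, 0.7, -2.6]
gripper_width: 56.9
gripper_force: 30.0
```

Emit:
send_rows([
  {"gripper": 5,"delta_pos": [0,0,0.06],"yaw": 0},
  {"gripper": 5,"delta_pos": [0,0,0.06],"yaw": 0},
  {"gripper": 6.2,"delta_pos": [0,0,0.06],"yaw": 0},
  {"gripper": 7,"delta_pos": [0,0,0],"yaw": 0},
  {"gripper": 8.7,"delta_pos": [0,0,0],"yaw": 0},
  {"gripper": 8.7,"delta_pos": [0,0,0],"yaw": 0},
  {"gripper": 8.7,"delta_pos": [0,0,0],"yaw": 0},
  {"gripper": 8.7,"delta_pos": [0,0,-2],"yaw": 0},
  {"gripper": 8.7,"delta_pos": [0,0,-5],"yaw": 0},
  {"gripper": 8.7,"delta_pos": [0,0,-9],"yaw": 0},
  {"gripper": 8.7,"delta_pos": [0,0,-12],"yaw": 0},
  {"gripper": 8.7,"delta_pos": [0,0,-12],"yaw": 0},
])

```text
clock: 18.08
ee_pos: [643.0, -66.4, 193.0]
ee_rot: [[-0.957, 0.29, 0.01], [0.29, 0.957, 0.0], [-0.01, 0.003, -1.0]]
wrist_force: [0.5, 0.4, 0.9]
gripper_width: 86.8
gripper_force: 0.0
```

Run:
```python
from h import *
im,d=vision.camera('side'); save('s6',im)
W=cloud('side',d); m=near(W,(640,-65),40,85,110); print('rim',np.median(W[m],0),W[m].min(0),W[m].max(0))
go((480,0,200),-2.5+0); go((560,0,200),-2.5)
print(bot.state()['qpos'])
```

```text
rim [635.58198182 -71.43467589  93.09018892] [611.68902891 -95.91415952  85.1121643 ] [666.40862162 -42.51772773  98.20679657]
t 18.13 tcp [641.9 -66.1 189.6] close 73.2 w 87.0 -> delta [17.41  1.64 -1.15] yaw 75.7 rows>=10.6
t 18.13 tcp [641.9 -66.1 189.6] close 73.2 w 87.0 -> delta [ 9.75  3.96 -1.1 ] yaw 75.7 rows>=10.6
[-0.29485531  0.41904879  0.4346629   1.49746424 -0.18193341  1.25832245
  1.43838659]
```

The cylinder is seated, with its rim at about 96 mm. For the ring I'll turn −104° so that joint 7 stays in range.

Emit:
send_rows([
  {"gripper": 8.7,"delta_pos": [2,1,0],"yaw": -7},
  {"gripper": 8.7,"delta_pos": [4,2,0],"yaw": -14},
  {"gripper": 8.7,"delta_pos": [6,3,0],"yaw": -21},
  {"gripper": 8.7,"delta_pos": [8,4,0],"yaw": -28},
  {"gripper": 8.7,"delta_pos": [10,5,0],"yaw": -35},
  {"gripper": 8.7,"delta_pos": [12,6,0],"yaw": -42},
  {"gripper": 8.7,"delta_pos": [14,7,0],"yaw": -49},
  {"gripper": 8.7,"delta_pos": [16,8,0],"yaw": -56},
  {"gripper": 8.7,"delta_pos": [18,9,0],"yaw": -63},
  {"gripper": 8.7,"delta_pos": [19.6,9.3,0],"yaw": -70},
  {"gripper": 8.7,"delta_pos": [19.6,9.3,0],"yaw": -77},
  {"gripper": 8.7,"delta_pos": [19.6,9.3,0],"yaw": -84},
])

```text
clock: 19.13
ee_pos: [478.1, 80.8, 184.8]
ee_rot: [[-0.381, -0.925, -0.001], [-0.925, 0.381, 0.0], [0.0, 0.001, -1.0]]
wrist_force: [0.3, -1.1, -0.9]
gripper_width: 86.8
gripper_force: 0.0
```

Emit:
send_rows([
  {"gripper": 8.7,"delta_pos": [0,0,0],"yaw": -7},
  {"gripper": 8.7,"delta_pos": [0,0,0],"yaw": -14},
  {"gripper": 8.7,"delta_pos": [0,0,0],"yaw": -20.3},
  {"gripper": 8.7,"delta_pos": [0,0,0],"yaw": -20.3},
  {"gripper": 8.7,"delta_pos": [0,0,0],"yaw": -20.3},
  {"gripper": 8.7,"delta_pos": [0,0,0],"yaw": -20.3},
])

```text
clock: 19.63
ee_pos: [474.8, 77.0, 171.1]
ee_rot: [[-0.198, -0.98, -0.032], [-0.979, 0.199, -0.03], [0.036, 0.025, -0.999]]
wrist_force: [0.3, 1.1, -0.7]
gripper_width: 87.0
gripper_force: 0.0
```

Run:
```python
from h import *
im,d,s=wshot('w7'); print(s['ee_pos'],s['gripper_width'],np.round(s['ee_rot'],3))
whole(s,d,(481,0),26,45); print(wproj(s,(481,0,26)))
```

```text
[474.83726387  77.03469676 171.05375294] 87.00580822873134 [[-0.198 -0.98  -0.032]
 [-0.979  0.199 -0.03 ]
 [ 0.036  0.025 -0.999]]
outer 205 [297. 119.] [array([480.7,   0.7,  30.6]), np.float64(0.5), np.int64(205)]
hole 140 [296. 119.] [array([481. ,   0.6,  22.2]), np.float64(0.4), np.int64(140)]
[295.82751263 117.94225098]
```

View pics/w7.png

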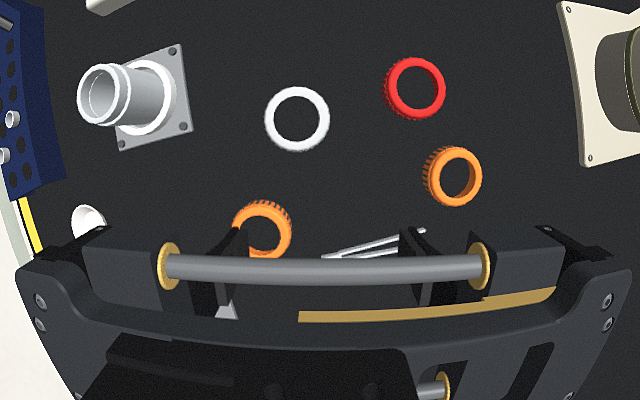

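The steel ring is at (297,119), measured at (481,0.6). The tool tilted slightly and stopped short of the commanded yaw, so I'll check the joints.

Run:
```python
from h import *
s=bot.state(); print(np.round(s['qpos'],2)); go((481,0.6,100),-2.5)
```

```text
[ 0.36  0.15 -0.67  1.86  0.12  1.2   2.59]
t 19.68 tcp [474.6  76.8 170.9] close 168.6 w 86.9 -> delta [ 7.09 -2.32  7.28] yaw -8.9 rows>=2.5
```

Negative yaw raises joint 7, which hit its limit. I'll turn +180° the other way.

Emit:
send_rows([
  {"gripper": 8.7,"delta_pos": [0,0,-1],"yaw": 7},
  {"gripper": 8.7,"delta_pos": [0,0,-2],"yaw": 14},
  {"gripper": 8.7,"delta_pos": [0,0,-2],"yaw": 21},
  {"gripper": 8.7,"delta_pos": [0,0,-2],"yaw": 28},
  {"gripper": 8.7,"delta_pos": [0,0,-2],"yaw": 35},
  {"gripper": 8.7,"delta_pos": [0,0,-2],"yaw": 42},
  {"gripper": 8.7,"delta_pos": [0,0,-2],"yaw": 49},
  {"gripper": 8.7,"delta_pos": [0,0,-2],"yaw": 56},
  {"gripper": 8.7,"delta_pos": [0,0,-2],"yaw": 63},
  {"gripper": 8.7,"delta_pos": [0,0,-2],"yaw": 70},
  {"gripper": 8.7,"delta_pos": [0,0,-2],"yaw": 77},
  {"gripper": 8.7,"delta_pos": [0,0,-2],"yaw": 84},
])

```text
clock: 20.68
ee_pos: [475.7, 77.5, 191.2]
ee_rot: [[-0.994, 0.103, -0.031], [0.104, 0.994, -0.03], [0.028, -0.033, -0.999]]
wrist_force: [0.2, 0.9, 0.0]
gripper_width: 87.5
gripper_force: 0.0
```

Emit:
send_rows([
  {"gripper": 8.7,"delta_pos": [0,0,0],"yaw": 7},
  {"gripper": 8.7,"delta_pos": [0,0,0],"yaw": 14},
  {"gripper": 8.7,"delta_pos": [0,0,0],"yaw": 21},
  {"gripper": 8.7,"delta_pos": [0,0,0],"yaw": 28},
  {"gripper": 8.7,"delta_pos": [0,0,0],"yaw": 35},
  {"gripper": 8.7,"delta_pos": [0,0,0],"yaw": 42},
  {"gripper": 8.7,"delta_pos": [0,0,0],"yaw": 49},
  {"gripper": 8.7,"delta_pos": [0,0,0],"yaw": 56},
  {"gripper": 8.7,"delta_pos": [0,0,0],"yaw": 63},
  {"gripper": 8.7,"delta_pos": [0,0,0],"yaw": 70},
  {"gripper": 8.7,"delta_pos": [0,0,0],"yaw": 77},
  {"gripper": 8.7,"delta_pos": [0,0,0],"yaw": 84},
])

```text
clock: 21.68
ee_pos: [475.7, 77.5, 191.2]
ee_rot: [[-0.001, 1.0, -0.031], [1.0, 0.0, -0.03], [-0.03, -0.031, -0.999]]
wrist_force: [0.8, -0.9, 0.1]
gripper_width: 86.9
gripper_force: 0.0
```

Run:
```python
from h import *
s=bot.state(); print(np.round(s['qpos'],2),np.round(s['ee_rot'],3)); go((481,0.6,100),-2.5)
```

```text
[ 0.17  0.11 -0.47  1.84  0.07  1.24 -0.32] [[-0.001  1.    -0.031]
 [ 1.     0.    -0.03 ]
 [-0.03  -0.031 -0.999]]
t 21.68 tcp [475.7  77.5 191.2] close 0.0 w 86.9 -> delta [-7.41  0.82  9.33] yaw 2.5 rows>=2.9
```

The tool is left tilted about 2.5°. That is harmless for flat parts, so I'll carry on with compensated moves.

Emit:
send_rows([
  {"gripper": 8.7,"delta_pos": [-2,0.2,1],"yaw": 2.5},
  {"gripper": 8.7,"delta_pos": [-5,0.6,3],"yaw": 2.5},
  {"gripper": 8.7,"delta_pos": [-7.4,0.8,6],"yaw": 2.5},
  {"gripper": 8.7,"delta_pos": [-7.4,0.8,9],"yaw": 2.5},
  {"gripper": 8.7,"delta_pos": [-7.4,0.8,9.3],"yaw": 2.5},
  {"gripper": 8.7,"delta_pos": [-7.4,0.8,9.3],"yaw": 2.5},
  {"gripper": 8.7,"delta_pos": [-7.4,0.8,9.3],"yaw": 2.5},
  {"gripper": 8.7,"delta_pos": [-7.4,0.8,9.3],"yaw": 2.5},
])

```text
clock: 22.35
ee_pos: [482.9, 1.8, 102.7]
ee_rot: [[0.034, 0.999, -0.028], [0.999, -0.035, -0.03], [-0.031, -0.027, -0.999]]
wrist_force: [0.1, -0.9, 0.4]
gripper_width: 86.8
gripper_force: 0.0
```

Run:
```python
from h import *
go((481,0.6,21.5),-2.5); print(np.round(bot.state()['ee_rot'],3))
```

```text
t 22.35 tcp [482.9   1.8 102.7] close -2.0 w 86.8 -> delta [0.13 0.03 8.13] yaw 0.5 rows>=1.9
[[ 0.034  0.999 -0.028]
 [ 0.999 -0.035 -0.03 ]
 [-0.031 -0.027 -0.999]]
```

Emit:
send_rows([
  {"gripper": 8.7,"delta_pos": [0.1,0,2],"yaw": 0},
  {"gripper": 8.7,"delta_pos": [0.1,0,4],"yaw": 0},
  {"gripper": 8.7,"delta_pos": [0.1,0,6],"yaw": 0},
  {"gripper": 8.7,"delta_pos": [0.1,0,7.5],"yaw": 0},
  {"gripper": 8.7,"delta_pos": [0.1,0,8.1],"yaw": 0},
  {"gripper": 8.7,"delta_pos": [0.1,0,8.1],"yaw": 0},
  {"gripper": 8.7,"delta_pos": [0.1,0,8.1],"yaw": 0},
  {"gripper": 7.5,"delta_pos": [0.1,0,8.1],"yaw": 0},
  {"gripper": 6.5,"delta_pos": [0.1,0,8.1],"yaw": 0},
  {"gripper": 5.5,"delta_pos": [0.1,0,8.1],"yaw": 0},
  {"gripper": 5.5,"delta_pos": [0.1,0,8.1],"yaw": 0},
  {"gripper": 5.5,"delta_pos": [0.1,0,8.1],"yaw": 0},
])

```text
clock: 23.35
ee_pos: [479.9, -0.7, 20.6]
ee_rot: [[0.036, 0.999, -0.029], [0.999, -0.037, -0.03], [-0.031, -0.028, -0.999]]
wrist_force: [-0.3, -0.2, 4.3]
gripper_width: 63.9
gripper_force: 30.0
```

Emit:
send_rows([
  {"gripper": 5.5,"delta_pos": [0,0,0],"yaw": 0},
  {"gripper": 5.5,"delta_pos": [0,0,0],"yaw": 0},
  {"gripper": 5.5,"delta_pos": [0,0,-0.5],"yaw": 0},
  {"gripper": 5.5,"delta_pos": [0,0,-1.5],"yaw": 0},
  {"gripper": 5.5,"delta_pos": [0,0,-3],"yaw": 0},
  {"gripper": 5.5,"delta_pos": [0,0,-5],"yaw": 0},
  {"gripper": 5.5,"delta_pos": [0,0,-6],"yaw": 0},
  {"gripper": 5.5,"delta_pos": [0,0,-6],"yaw": 0},
  {"gripper": 5.5,"delta_pos": [0,0,-6],"yaw": 0},
])

```text
clock: 24.1
ee_pos: [481.4, 1.0, 80.3]
ee_rot: [[0.036, 0.999, -0.029], [0.999, -0.037, -0.031], [-0.032, -0.028, -0.999]]
wrist_force: [-0.2, 0.6, -1.6]
gripper_width: 63.9
gripper_force: 30.0
```

Run:
```python
from h import *
d=np.load('top0.npy'); W=cloud('top',d); m=near(W,(730,55),60,8,60); print(W[m].min(0),W[m].max(0),m.sum())
go((645.8,58.3,85),-2.4); go((645.8,58.3,21),-2.4)
```

```text
[739.65845669  30.69004686   8.0456226 ] [788.82963434  91.18732066  20.51771263] 187
t 24.10 tcp [481.4   1.   80.3] close -2.1 w 63.9 -> delta [ 6.3  16.2  -1.13] yaw 0.3 rows>=4.2
t 24.10 tcp [481.4   1.   80.3] close -2.1 w 63.9 -> delta [ 6.5  16.38  5.27] yaw 0.3 rows>=4.4
```

Emit:
send_rows([
  {"gripper": 5.5,"delta_pos": [0.4,1,-0.1],"yaw": 0},
  {"gripper": 5.5,"delta_pos": [1.2,3,-0.2],"yaw": 0},
  {"gripper": 5.5,"delta_pos": [2.2,5.8,-0.4],"yaw": 0},
  {"gripper": 5.5,"delta_pos": [3.4,8.8,-0.6],"yaw": 0},
  {"gripper": 5.5,"delta_pos": [4.6,11.8,-0.8],"yaw": 0},
  {"gripper": 5.5,"delta_pos": [5.6,14.4,-1],"yaw": 0},
  {"gripper": 5.5,"delta_pos": [6.2,15.8,-1],"yaw": 0},
  {"gripper": 5.5,"delta_pos": [6.3,16.2,-1],"yaw": 0},
  {"gripper": 5.5,"delta_pos": [6.3,16.2,-1],"yaw": 0},
  {"gripper": 5.5,"delta_pos": [6.3,16.2,-1],"yaw": 0},
  {"gripper": 5.5,"delta_pos": [6.3,16.2,-1],"yaw": 0},
])

```text
clock: 25.02
ee_pos: [644.5, 57.7, 82.9]
ee_rot: [[0.036, 0.999, -0.032], [0.999, -0.037, -0.031], [-0.032, -0.031, -0.999]]
wrist_force: [-0.3, -0.1, -1.8]
gripper_width: 63.6
gripper_force: 30.0
```

Run:
```python
from h import *
go((645.8,58.3,23)); print(bot.state()['wrist_force'])
```

```text
t 25.02 tcp [644.5  57.7  82.9] close -2.1 w 63.6 -> delta [0.26 0.31 5.97] yaw 0.0 rows>=1.4
[-0.32935041 -0.12428131 -1.76969419]
```

Emit:
send_rows([
  {"gripper": 5.5,"delta_pos": [0.1,0.1,1],"yaw": 0},
  {"gripper": 5.5,"delta_pos": [0.2,0.2,2.2],"yaw": 0},
  {"gripper": 5.5,"delta_pos": [0.26,0.3,3.4],"yaw": 0},
  {"gripper": 5.5,"delta_pos": [0.26,0.3,4.5],"yaw": 0},
  {"gripper": 5.5,"delta_pos": [0.26,0.3,5.4],"yaw": 0},
  {"gripper": 5.5,"delta_pos": [0.26,0.3,5.95],"yaw": 0},
  {"gripper": 5.5,"delta_pos": [0.26,0.3,5.95],"yaw": 0},
  {"gripper": 5.5,"delta_pos": [0.26,0.3,6.1],"yaw": 0},
  {"gripper": 5.5,"delta_pos": [0.26,0.3,6.1],"yaw": 0},
  {"gripper": 5.5,"delta_pos": [0.26,0.3,6.1],"yaw": 0},
])

```text
clock: 25.85
ee_pos: [647.2, 59.1, 22.8]
ee_rot: [[0.036, 0.999, -0.03], [0.999, -0.037, -0.03], [-0.031, -0.028, -0.999]]
wrist_force: [-0.1, 0.1, -0.8]
gripper_width: 63.6
gripper_force: 30.0
```

Emit:
send_rows([
  {"gripper": 5.5,"delta_pos": [0,0,0.08],"yaw": 0},
  {"gripper": 5.5,"delta_pos": [0,0,0.15],"yaw": 0},
  {"gripper": 5.5,"delta_pos": [0,0,0.15],"yaw": 0},
  {"gripper": 5.5,"delta_pos": [0,0,0.15],"yaw": 0},
])

```text
clock: 26.18
ee_pos: [646.8, 59.0, 20.8]
ee_rot: [[0.036, 0.999, -0.03], [0.999, -0.037, -0.03], [-0.031, -0.029, -0.999]]
wrist_force: [-0.5, 0.2, -1.5]
gripper_width: 63.8
gripper_force: 30.0
```

Emit:
send_rows([
  {"gripper": 5.5,"delta_pos": [0,0,0.05],"yaw": 0},
  {"gripper": 5.5,"delta_pos": [0,0,0.1],"yaw": 0},
  {"gripper": 5.5,"delta_pos": [0,0,0.1],"yaw": 0},
  {"gripper": 5.5,"delta_pos": [0,0,0.1],"yaw": 0},
])

```text
clock: 26.52
ee_pos: [646.9, 59.0, 20.7]
ee_rot: [[0.036, 0.999, -0.03], [0.999, -0.037, -0.03], [-0.032, -0.029, -0.999]]
wrist_force: [-3.9, -1.1, 7.3]
gripper_width: 63.8
gripper_force: 30.1
```

Contact. Release gently, then rise along the tool axis.

Emit:
send_rows([
  {"gripper": 6.6,"delta_pos": [0,0,0],"yaw": 0},
  {"gripper": 7,"delta_pos": [0,0,0],"yaw": 0},
  {"gripper": 7.8,"delta_pos": [0,0,0],"yaw": 0},
  {"gripper": 8.2,"delta_pos": [0,0,0],"yaw": 0},
  {"gripper": 8.2,"delta_pos": [0,0,0],"yaw": 0},
  {"gripper": 8.2,"delta_pos": [0,0,-1],"yaw": 0},
  {"gripper": 8.2,"delta_pos": [0,0,-3],"yaw": 0},
  {"gripper": 8.2,"delta_pos": [0,0,-6],"yaw": 0},
  {"gripper": 8.2,"delta_pos": [0,0,-10],"yaw": 0},
  {"gripper": 8.2,"delta_pos": [0,0,-14],"yaw": 0},
  {"gripper": 8.2,"delta_pos": [0,0,-14],"yaw": 0},
])

```text
clock: 27.43
ee_pos: [654.8, 64.5, 169.6]
ee_rot: [[0.036, 0.999, -0.018], [0.999, -0.036, -0.028], [-0.029, -0.017, -0.999]]
wrist_force: [1.0, -0.1, 0.6]
gripper_width: 82.0
gripper_force: 0.0
```

Run:
```python
from h import *
im,d=vision.camera('side'); save('s8',im); W=cloud('side',d); m=near(W,(646,58),45,15,40); print('ring',W[m].min(0),W[m].max(0),np.median(W[m],0))
s=bot.state(); print(np.round(s['qpos'],2)); go((400,-280-80,200)); go((402,-280,90))
```

```text
ring [611.51418163  24.60190347  15.05498434] [674.89899454  86.24993099  28.94805516] [634.72169722  49.78287878  23.44694923]
[ 0.1   0.49 -0.38  1.42  0.21  1.29 -0.34]
t 27.48 tcp [653.6  64.1 165.7] close -2.1 w 81.7 -> delta [-43.38 -23.86  -1.66] yaw 0.0 rows>=11.9
t 27.48 tcp [653.6  64.1 165.7] close -2.1 w 81.7 -> delta [-35.05 -23.73   9.09] yaw 0.0 rows>=10.4
```

Emit:
send_rows([
  {"gripper": 8.2,"delta_pos": [-4,-2,-1],"yaw": 0},
  {"gripper": 8.2,"delta_pos": [-43.4,-23.8,-1],"yaw": 0},
  {"gripper": 8.2,"delta_pos": [-43.4,-23.8,-1],"yaw": 0},
  {"gripper": 7,"delta_pos": [-43.4,-23.8,-1],"yaw": 0},
  {"gripper": 6,"delta_pos": [-43.4,-23.8,-1],"yaw": 0},
  {"gripper": 5,"delta_pos": [-43.4,-23.8,-1],"yaw": 0},
  {"gripper": 5,"delta_pos": [-43.4,-23.8,-1],"yaw": 0},
  {"gripper": 5,"delta_pos": [-43.4,-23.8,-1],"yaw": 0},
  {"gripper": 5,"delta_pos": [-43.4,-23.8,-1],"yaw": 0},
  {"gripper": 5,"delta_pos": [-43.4,-23.8,-1],"yaw": 0},
  {"gripper": 5,"delta_pos": [-43.4,-23.8,-1],"yaw": 0},
  {"gripper": 5,"delta_pos": [-43.4,-23.8,-1],"yaw": 0},
])

```text
clock: 28.48
ee_pos: [395.9, -363.2, 190.3]
ee_rot: [[0.037, 0.999, -0.031], [0.999, -0.038, -0.03], [-0.032, -0.03, -0.999]]
wrist_force: [1.2, -0.0, 0.4]
gripper_width: 50.2
gripper_force: 0.0
```

Emit:
send_rows([
  {"gripper": 5,"delta_pos": [0,0,0],"yaw": 0},
  {"gripper": 5,"delta_pos": [0,0,0],"yaw": 0},
  {"gripper": 5,"delta_pos": [0,0,0],"yaw": 0},
  {"gripper": 5,"delta_pos": [0,0,0],"yaw": 0},
  {"gripper": 5,"delta_pos": [0,0,0],"yaw": 0},
])

```text
clock: 28.9
ee_pos: [399.0, -359.9, 190.0]
ee_rot: [[0.033, 0.999, -0.03], [0.999, -0.034, -0.03], [-0.031, -0.029, -0.999]]
wrist_force: [-0.4, 0.1, -0.1]
gripper_width: 49.8
gripper_force: 0.0
```

Run:
```python
from h import *
im,d,s=wshot('w9'); print(s['clock'],s['ee_pos'],np.round(s['ee_rot'],3),np.round(s['qpos'],2)); print(wproj(s,(400,-280,17)))
W=wcloud(s,d); m=near(W,(400,-280),30,9,26); print(m.sum(),W[m].min(0),W[m].max(0))
whole(s,d,(400,-280),17,25)
u,v=wproj(s,(400,-280,17)).astype(int); cv2.imwrite('pics/w9c.png',cv2.resize(cv2.cvtColor(im[max(v-60,0):v+60,u-80:u+80],cv2.COLOR_RGB2BGR),(640,480)))
for q in vision.cut_out('crucible','wrist')[:2]: print(q['box'],q['p'])
```

```text
28.9 [ 399.02424455 -359.90303983  190.0458372 ] [[ 0.033  0.999 -0.03 ]
 [ 0.999 -0.034 -0.03 ]
 [-0.031 -0.029 -0.999]] [ 0.75  0.18 -0.14  1.75  0.07  1.22  0.55]
[326.72356769 103.13233019]
210 [ 388.10151417 -291.19353398    9.36829467] [ 411.4801105  -267.54457834   18.46444044]
outer 71 [327. 102.] [array([ 400.3, -279.1,   11.7]), np.float64(0.5), np.int64(71)]
hole 55 [328. 102.] [array([ 400.7, -279. ,    9.4]), np.float64(0.4), np.int64(55)]
[314.3, 92.3, 23.0, 24.8] 0.7
[417.0, 21.0, 166.1, 166.0] 0.24
```

View pics/w9c.png

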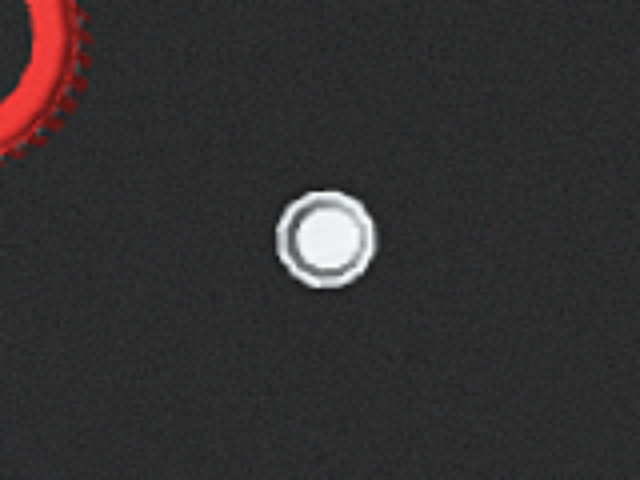

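The crop shows the crucible upright at (327,240), measured at (400.4,−279), with the red ring well clear.

Run:
```python
from h import *
go((400.5,-279,80)); go((400.5,-279,21))
```

```text
t 29.00 tcp [ 398.7 -360.3  190.1] close -2.0 w 50.0 -> delta [ 8.47  0.22 10.75] yaw 0.0 rows>=3.3
t 29.00 tcp [ 398.7 -360.3  190.1] close -2.0 w 50.0 -> delta [ 8.66  0.39 16.65] yaw 0.0 rows>=4.5
```

Emit:
send_rows([
  {"gripper": 5,"delta_pos": [3,0.1,2],"yaw": 0},
  {"gripper": 5,"delta_pos": [6,0.2,4],"yaw": 0},
  {"gripper": 5,"delta_pos": [8.5,0.2,7],"yaw": 0},
  {"gripper": 5,"delta_pos": [8.5,0.2,10],"yaw": 0},
  {"gripper": 5,"delta_pos": [8.5,0.2,10.8],"yaw": 0},
  {"gripper": 5,"delta_pos": [8.5,0.2,10.8],"yaw": 0},
  {"gripper": 5,"delta_pos": [8.5,0.2,10.8],"yaw": 0},
  {"gripper": 5,"delta_pos": [8.5,0.2,10.8],"yaw": 0},
])

```text
clock: 29.67
ee_pos: [400.8, -280.9, 81.3]
ee_rot: [[0.037, 0.999, -0.028], [0.999, -0.038, -0.032], [-0.033, -0.027, -0.999]]
wrist_force: [1.1, -0.4, 0.7]
gripper_width: 50.2
gripper_force: 0.0
```

Run:
```python
from h import *
go((400.5,-279,21))
```

```text
t 29.67 tcp [ 400.8 -280.9   81.3] close -2.2 w 50.2 -> delta [0.39 0.13 6.02] yaw 0.0 rows>=1.4
```

Emit:
send_rows([
  {"gripper": 5,"delta_pos": [0.35,0.1,1.5],"yaw": 0},
  {"gripper": 5,"delta_pos": [0.35,0.1,3],"yaw": 0},
  {"gripper": 5,"delta_pos": [0.35,0.1,4.5],"yaw": 0},
  {"gripper": 5,"delta_pos": [0.35,0.1,5.7],"yaw": 0},
  {"gripper": 5,"delta_pos": [0.35,0.1,6],"yaw": 0},
  {"gripper": 5,"delta_pos": [0.35,0.1,6],"yaw": 0},
  {"gripper": 4,"delta_pos": [0.35,0.1,6],"yaw": 0},
  {"gripper": 3.2,"delta_pos": [0.35,0.1,6],"yaw": 0},
  {"gripper": 2.8,"delta_pos": [0.35,0.1,6],"yaw": 0},
  {"gripper": 2.4,"delta_pos": [0.35,0.1,6],"yaw": 0},
  {"gripper": 2,"delta_pos": [0.35,0.1,6],"yaw": 0},
  {"gripper": 2,"delta_pos": [0.35,0.1,6],"yaw": 0},
])

```text
clock: 30.67
ee_pos: [399.5, -278.2, 19.9]
ee_rot: [[0.036, 0.999, -0.03], [0.999, -0.037, -0.031], [-0.032, -0.028, -0.999]]
wrist_force: [-0.5, 0.2, 2.7]
gripper_width: 22.8
gripper_force: 30.0
```

Emit:
send_rows([
  {"gripper": 2,"delta_pos": [0,0,0],"yaw": 0},
  {"gripper": 2,"delta_pos": [0,0,0],"yaw": 0},
  {"gripper": 2,"delta_pos": [0,0,-0.5],"yaw": 0},
  {"gripper": 2,"delta_pos": [0,0,-2],"yaw": 0},
  {"gripper": 2,"delta_pos": [0,0,-4],"yaw": 0},
  {"gripper": 2,"delta_pos": [0,0,-7],"yaw": 0},
  {"gripper": 2,"delta_pos": [0,0,-10],"yaw": 0},
  {"gripper": 2,"delta_pos": [0,0,-13],"yaw": 0},
  {"gripper": 2,"delta_pos": [0,0,-14],"yaw": 0},
  {"gripper": 2,"delta_pos": [0,0,-14],"yaw": 0},
])

```text
clock: 31.5
ee_pos: [404.6, -274.4, 162.2]
ee_rot: [[0.036, 0.999, -0.026], [0.999, -0.037, -0.033], [-0.034, -0.025, -0.999]]
wrist_force: [-0.0, -0.6, 0.2]
gripper_width: 22.5
gripper_force: 30.0
```

Run:
```python
from h import *
s=bot.state(); print(s['gripper_width'],s['gripper_force'])
im,d,s=wshot('w10'); cv2.imwrite('pics/w10c.png',cv2.resize(cv2.cvtColor(im[0:300,180:480],cv2.COLOR_RGB2BGR),(600,600)))
go((619.5,-275,160)); go((619.5,-275,93))
```

```text
22.50788602905122 29.999937519896775
t 31.55 tcp [ 403.7 -274.   160.2] close -2.1 w 22.9 -> delta [ 0.68 21.56 -0.6 ] yaw 0.0 rows>=5.2
t 31.55 tcp [ 403.7 -274.   160.2] close -2.1 w 22.9 -> delta [ 0.89 21.75  6.09] yaw 0.0 rows>=5.4
```

View pics/w10c.png

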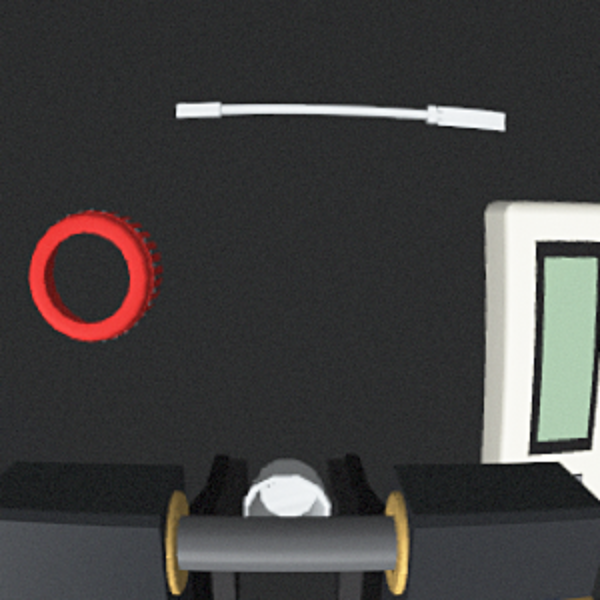

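The crucible is held upright between the pads at (288,492). Now to the pan.

Emit:
send_rows([
  {"gripper": 2,"delta_pos": [0,1,0],"yaw": 0},
  {"gripper": 2,"delta_pos": [0.1,3,0],"yaw": 0},
  {"gripper": 2,"delta_pos": [0.2,6,0],"yaw": 0},
  {"gripper": 2,"delta_pos": [0.3,9,0],"yaw": 0},
  {"gripper": 2,"delta_pos": [0.4,12,0],"yaw": 0},
  {"gripper": 2,"delta_pos": [0.5,15,0],"yaw": 0},
  {"gripper": 2,"delta_pos": [0.6,18,0],"yaw": 0},
  {"gripper": 2,"delta_pos": [0.7,20.5,0],"yaw": 0},
  {"gripper": 2,"delta_pos": [0.7,21.5,0],"yaw": 0},
  {"gripper": 2,"delta_pos": [0.7,21.5,0],"yaw": 0},
  {"gripper": 2,"delta_pos": [0.7,21.5,0],"yaw": 0},
  {"gripper": 2,"delta_pos": [0.7,21.5,0],"yaw": 0},
])

```text
clock: 32.55
ee_pos: [617.4, -274.8, 151.5]
ee_rot: [[0.036, 0.999, -0.033], [0.999, -0.037, -0.03], [-0.031, -0.031, -0.999]]
wrist_force: [-0.0, -0.7, -0.7]
gripper_width: 22.8
gripper_force: 30.0
```

Run:
```python
from h import *
go((619.2,-274.5,94))
```

```text
t 32.55 tcp [ 617.4 -274.8  151.5] close -2.1 w 22.8 -> delta [0.21 0.36 5.73] yaw 0.0 rows>=1.4
```

Emit:
send_rows([
  {"gripper": 2,"delta_pos": [0.2,0.35,1],"yaw": 0},
  {"gripper": 2,"delta_pos": [0.2,0.35,2],"yaw": 0},
  {"gripper": 2,"delta_pos": [0.2,0.35,3],"yaw": 0},
  {"gripper": 2,"delta_pos": [0.2,0.35,4],"yaw": 0},
  {"gripper": 2,"delta_pos": [0.2,0.35,5],"yaw": 0},
  {"gripper": 2,"delta_pos": [0.2,0.35,5.6],"yaw": 0},
  {"gripper": 2,"delta_pos": [0.2,0.35,5.7],"yaw": 0},
  {"gripper": 2,"delta_pos": [0.2,0.35,5.7],"yaw": 0},
  {"gripper": 2,"delta_pos": [0.2,0.35,5.7],"yaw": 0},
])

```text
clock: 33.3
ee_pos: [620.5, -274.7, 96.1]
ee_rot: [[0.036, 0.999, -0.03], [0.999, -0.037, -0.03], [-0.032, -0.029, -0.999]]
wrist_force: [0.1, -0.1, -0.2]
gripper_width: 22.8
gripper_force: 30.0
```

Emit:
send_rows([
  {"gripper": 2,"delta_pos": [0,0,0.1],"yaw": 0},
  {"gripper": 2,"delta_pos": [0,0,0.2],"yaw": 0},
  {"gripper": 2,"delta_pos": [0,0,0.2],"yaw": 0},
  {"gripper": 2,"delta_pos": [0,0,0.2],"yaw": 0},
])

```text
clock: 33.63
ee_pos: [620.2, -274.7, 93.9]
ee_rot: [[0.036, 0.999, -0.03], [0.999, -0.037, -0.03], [-0.031, -0.029, -0.999]]
wrist_force: [0.2, -0.2, 0.2]
gripper_width: 22.7
gripper_force: 30.0
```

Emit:
send_rows([
  {"gripper": 2,"delta_pos": [0,0,0.1],"yaw": 0},
  {"gripper": 2,"delta_pos": [0,0,0.2],"yaw": 0},
  {"gripper": 2,"delta_pos": [0,0,0.25],"yaw": 0},
  {"gripper": 2,"delta_pos": [0,0,0.25],"yaw": 0},
  {"gripper": 2,"delta_pos": [0,0,0.25],"yaw": 0},
])

```text
clock: 34.05
ee_pos: [620.0, -274.7, 91.1]
ee_rot: [[0.036, 0.999, -0.03], [0.999, -0.037, -0.03], [-0.031, -0.029, -0.999]]
wrist_force: [0.6, -0.8, -0.2]
gripper_width: 22.8
gripper_force: 30.0
```

Emit:
send_rows([
  {"gripper": 2,"delta_pos": [0,0,0.05],"yaw": 0},
  {"gripper": 2,"delta_pos": [0,0,0.05],"yaw": 0},
  {"gripper": 2,"delta_pos": [0,0,0.05],"yaw": 0},
])

```text
clock: 34.3
ee_pos: [620.1, -274.8, 90.7]
ee_rot: [[0.036, 0.999, -0.03], [0.999, -0.037, -0.03], [-0.031, -0.029, -0.999]]
wrist_force: [-0.4, 0.7, -0.6]
gripper_width: 23.1
gripper_force: 30.0
```

Emit:
send_rows([
  {"gripper": 2,"delta_pos": [0,0,0.05],"yaw": 0},
  {"gripper": 2,"delta_pos": [0,0,0.07],"yaw": 0},
  {"gripper": 2,"delta_pos": [0,0,0.07],"yaw": 0},
  {"gripper": 2,"delta_pos": [0,0,0.07],"yaw": 0},
])

```text
clock: 34.63
ee_pos: [620.0, -274.8, 90.1]
ee_rot: [[0.036, 0.999, -0.03], [0.999, -0.037, -0.03], [-0.031, -0.029, -0.999]]
wrist_force: [-0.2, 1.6, -0.3]
gripper_width: 22.4
gripper_force: 30.0
```

Emit:
send_rows([
  {"gripper": 2,"delta_pos": [0,0,0.05],"yaw": 0},
  {"gripper": 2,"delta_pos": [0,0,0.08],"yaw": 0},
  {"gripper": 2,"delta_pos": [0,0,0.08],"yaw": 0},
  {"gripper": 2,"delta_pos": [0,0,0.08],"yaw": 0},
])

```text
clock: 34.97
ee_pos: [620.1, -274.8, 90.0]
ee_rot: [[0.036, 0.999, -0.03], [0.999, -0.037, -0.03], [-0.032, -0.029, -0.999]]
wrist_force: [-2.9, 0.6, 5.8]
gripper_width: 22.3
gripper_force: 30.0
```

Contact. Release slowly and rise.

Emit:
send_rows([
  {"gripper": 2.6,"delta_pos": [0,0,-0.03],"yaw": 0},
  {"gripper": 2.9,"delta_pos": [0,0,-0.03],"yaw": 0},
  {"gripper": 3.3,"delta_pos": [0,0,-0.03],"yaw": 0},
  {"gripper": 4,"delta_pos": [0,0,-0.03],"yaw": 0},
  {"gripper": 5,"delta_pos": [0,0,-0.03],"yaw": 0},
  {"gripper": 5,"delta_pos": [0,0,-0.03],"yaw": 0},
  {"gripper": 5,"delta_pos": [0,0,-1],"yaw": 0},
  {"gripper": 5,"delta_pos": [0,0,-3],"yaw": 0},
  {"gripper": 5,"delta_pos": [0,0,-6],"yaw": 0},
  {"gripper": 5,"delta_pos": [0,0,-10],"yaw": 0},
  {"gripper": 5,"delta_pos": [0,0,-14],"yaw": 0},
  {"gripper": 5,"delta_pos": [0,0,-17],"yaw": 0},
])

```text
clock: 35.97
ee_pos: [625.6, -269.5, 263.8]
ee_rot: [[0.036, 0.999, -0.027], [0.999, -0.037, -0.031], [-0.032, -0.026, -0.999]]
wrist_force: [0.2, 0.6, 1.0]
gripper_width: 49.9
gripper_force: 0.0
```

Emit:
send_rows([
  {"gripper": 5,"delta_pos": [-4,-4,0],"yaw": 0},
  {"gripper": 5,"delta_pos": [-8,-8,0],"yaw": 0},
  {"gripper": 5,"delta_pos": [-8,-12,0],"yaw": 0},
  {"gripper": 5,"delta_pos": [-8,-16,0],"yaw": 0},
  {"gripper": 5,"delta_pos": [-8,-20,0],"yaw": 0},
  {"gripper": 5,"delta_pos": [-8,-20,0],"yaw": 0},
  {"gripper": 5,"delta_pos": [-8,-20,0],"yaw": 0},
])

```text
clock: 36.55
ee_pos: [418.3, -343.9, 269.3]
ee_rot: [[0.041, 0.999, -0.03], [0.999, -0.042, -0.032], [-0.034, -0.029, -0.999]]
wrist_force: [0.0, -0.6, -0.4]
gripper_width: 50.0
gripper_force: 0.0
```

Run:
```python
from h import *
np.set_printoptions(precision=1,suppress=True)
for c in('top','side'):
    im,d=vision.camera(c); save('f_'+c,im); W=cloud(c,d)
    for n,cen,rad,z0,z1 in[('pan',(620,-274),65,60,75),('cruc',(620,-274),25,79,100),('ring',(646,58),40,19,32),('cylrim',(641,-65),40,88,105),('headflange',(651,182),35,124,135),('cap',(651,182),25,175,200)]:
        m=near(W,cen,rad,z0,z1)
        if m.sum()<4: print(c,n,'none'); continue
        k=max(cv2.findContours(m.astype(np.uint8),cv2.RETR_EXTERNAL,cv2.CHAIN_APPROX_NONE)[0],key=len); z=np.median(W[m][:,2])
        print(c,n,circ([ray_at(c,p[0],z) for p in k])[0],np.median(W[m],0),np.percentile(W[m][:,2],[2,98]))
im=cv2.imread('pics/f_side.png'); cv2.imwrite('pics/f_c.png',cv2.resize(im[90:340,280:560],(672,600)))
```

```text
top pan [ 619.9 -273.5   54. ] [ 619.2 -272.8   69.1] [65.6 72.6]
top cruc [ 619.8 -275.5   11.3] [ 620.9 -279.    85. ] [79.5 88.3]
top ring [645.4  60.2  30.3] [642.8  59.1  24.8] [19.8 28.5]
top cylrim [639.8 -64.8  25.6] [640.5 -64.3  94.7] [90. 98.]
top headflange [651.6 184.3  20.5] [643.1 176.9 129.6] [125.5 134.7]
top cap [648.9 181.2   7.3] [649.2 181.7 185.8] [175.2 189.8]
side pan [ 617.1 -279.4   54.5] [ 609.3 -287.5   69.8] [66.3 72.7]
side cruc [ 618.8 -278.6   14.5] [ 620.1 -278.2   83.7] [79.1 88.6]
side ring [642.4  54.4  31.6] [636.2  51.9  24.3] [19.3 27.6]
side cylrim [637.4 -70.3  27.9] [636.7 -70.7  93.8] [88.3 96.9]
side headflange [643.9 172.6  22.2] [637.7 168.1 129.5] [124.3 134.9]
side cap [646.5 176.4  13.3] [646.7 176.4 184.3] [175.6 188.5]
```

View pics/f_c.png

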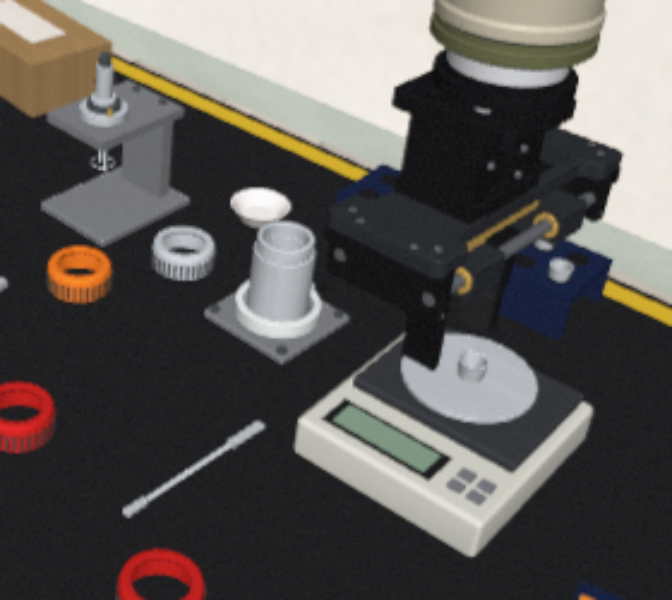

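All four parts stand where they should: head (103,100), ring (183,252), cylinder in its collar (282,270) and crucible at the pan's centre (472,365). The arm is clear, so I'll hand in.

```bash
python3 -c "
from station import bot
print(bot.hand_in())"
```

```text
the job is handed in; nothing more can be done
None
```

The job is handed in: head hung in the stand, cylinder seated in the holder, ring flat midway between them, and crucible upright at the pan's centre, all confirmed in the last pictures (about 37 s of the 128 s used); no verdict came back.

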